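# Load the sample changer and clip its cover on

## Robot

A 6-joint arm with a two-finger parallel gripper is mounted at the origin on the work surface. World frame = base frame: x ahead of the robot, y to its left, z up, the work surface at z = 0. Lengths are in m, angles in degrees, forces in N, time in s.
With the tool pointing down it reaches from about 0.375 to 0.925 m from the base axis. Payload 5.7 kg.
Tool frame: the origin (TCP) lies on the centre line of the jaws, within the pads' length; the fingertips stand 25 mm ahead of it and the grasp point (between the pads) lies 6 mm ahead of it; z points along the fingers, y is the line along which they close (so a half turn about z gives the same grasp; the last joint's range is limited). The gripper opens to 88 mm and grips with 3 to 60 N. Pads are 20 mm wide; open, the fingers measure 115 mm over their backs; the gripper's body (75 mm by 178 mm) begins 61 mm behind the grasp point.
Start: joints at [65.14, 20.558, 86.54, -0, 72.909, -6.595], TCP at [0.188, 0.57, 0.248] pointing down, gripper open.
Joint ranges: [-170.27, 170.27], [-57.76, 135], [12.27, 136.19], [-55.21, 235.2], [11.17, 155.16], [-170.74, 170.74]. Speed limits (degrees/s): [136.94, 136.94, 180, 180, 180, 180].

## Interface

Orientations are given as [roll, pitch, yaw] about the fixed x, y, z axes, in that order (R = Rz(yaw) Ry(pitch) Rx(roll)).
In Python, from plant import r gives the robot as it stands.
- The arm moves only by the tool step_arm, never from a script. Its argument "rows" is a list that holds one entry, the list of rows, each a list of 7 numbers: the shift along the tool's x, y, z scaled (see below), then the turn, a rotation vector about the tool's x, y, z scaled (see below), then the opening, from -1 (shut) to 1 (fully open). In form: [[[dx, dy, dz, wx, wy, wz, gripper], ...]]. A call has 1 to 8 rows; each row shifts and turns the commanded pose from where the row before left it, along the tool's axes as they then stand; what a row does not reach is not made up. The controller multiplies each number of a shift by 25 mm and each number of a turn by 4 degrees. A row lasts 1/10 s, in which the tool goes at most 50 mm and 8.59 degrees, less where a joint would pass 70% of its speed; a pose out of reach is approached as far as the arm can. A call with a number of a shift or a turn outside -1 to 1 is refused whole. A call with a gripper value outside its range is refused whole. The fingers move at their own pace and stop on an object; the grip force is fixed at half the most. Time passes only in rows, so rows that do not move let the fingers close. It gives the time, the measured TCP pose, the force, the opening and the grip force at its end, in the units of the state.
- r.get_state(): the state, without advancing time (a new reading comes with each control period).
- r.grab_frame(name): name is "scene" or "top"; returns a dict with "color" (420x560x3 uint8, red, green, blue), "camera_matrix" (3x3 intrinsics, pixels), "view" (4x4, takes a point from world to camera coordinates). Camera axes: x right, y down, z forward; pixel columns grow to the right and rows downward; lengths in m; the calibration is good to about 2 mm. A picture is of the moment at which its call begins. There is no depth.
- r.sign_off(): hands the job in; it is judged then, once.
Trained networks look in the newest picture that a camera, given by its name, has taken for a name from the list of things; names that differ only in an ending like _2 or _b are one class to them, and where a whole thing is asked for, a point or a joint stands for the part that bears it (a point fixed in the world has none). Each returns a list of dicts, best first, with "confidence" (0 to 1); they miss things now and then, are a little off and sometimes report something else, mostly with a low value. They report only what shows in the picture. A call takes as long as a camera call. They do not tell look-alikes from the thing itself.
- r.boxes_of(camera, target): "extent" ([left, top, width, height] as shares, 0 to 1, of the picture: columns of its width, rows of its height, round what is visible of it).
- r.cut_out(camera, target): "pixels" (420x560 bool, what is visible of it) and "extent" ([left, top, width, height] as shares, 0 to 1, of the picture: columns of its width, rows of its height, round what is visible of it).
The state is a dict: "clock": time; "qpos": joint angles; "joint_velocities": joint speeds; "joint_efforts": joint torques, N m; "tcp_pos": TCP position; "ee_rot": TCP orientation; "contact_force": force on the tool from outside, world axes, zero at the start; "torque": the same for the moment, N m; "grip_width": opening from 0.0 (shut) to 1.0 (fully open); "finger_force": force on a finger pad.
Only numpy, scipy, OpenCV 4.12 (cv2) and the standard library are available. Lean on these libraries where they do the work, as an engineer would, in place of code of your own. Each camera call takes 0.05 s, during which the arm holds its last target. There are 200 camera calls.

## Task

Put every sample jar that is on the bench into the sample changer: turn the wheel by its knob so that an empty cup is under the loading opening, lower the jar through the opening until it stands upright on the floor of the cup, and go on until all jars are in, one to a cup. Then set the cover over the opening, its clips along the two rimmed sides of the collar, and press it straight down until both clips have snapped under the rim, and let go. Leave the sieve stack, the brush and the bottle where they are.

Things in the scene. Friction and masses are not known exactly. Their poses are not given: they have to be found in the camera images.
- changer: sample changer, fixed: clear hood on a white plinth, 273 mm deep (x -148 to 125), 260 mm wide (y), roof top 136 mm above the bench and 6 mm thick; behind it a white instrument body 120 mm deep, 115 mm high. Origin: at bench level under the wheel axis; x away from the loading opening (roughly away from the robot), y left, z up
- load_point (a point): middle of the loading opening, level with the top of its aluminium collar: 85 mm from the wheel axis on the changer's -x side, 154 mm above the bench; axes as the changer's. Opening 100 mm (x) by 136 mm (y), clear down to the wheel. Collar: 18 mm high above the roof, outside 112 (x) by 148 mm (y); see rim_left for its rims
- rim_left (a point): middle of the top outer edge of the rim on the collar's +y side, 78 mm from load_point. The rim is 5 mm high and stands out 4 mm from the collar at its very top; the -y side has the same rim (156 mm over both). The cover's clips snap under these two rims
- wheel (a joint): angle of the wheel under the hood (rad), anticlockwise from above; stays where left (friction 0.12 N m), limits +-6.5. On it, 72 degrees apart and 85 mm from the axis: four black cups and a 46 mm square steel block (no place for a jar). Cup 0 is under the opening at 0, cup 1 at 1.257, cup 2 at 2.513, cup 3 at 3.77, the block at 5.027; whole turns may be added
- knob_grip (a point): grip point of the wheel's black knob, on the wheel axis above the roof, 180 mm above the bench. The knob is a bar 44 mm long, 16 mm thick, 36 mm tall (160 to 196 mm above the bench). The point turns with the wheel: its x axis is the length of the bar, z up. Grip it across its thickness and turn about the vertical
- cup0 (a point): cup 0 of the wheel, turning with it: centre of its floor, 29 mm above the bench, where a jar's underside rests. Round, 23 mm deep, inside about 50 mm wide at the floor, flaring to 58 mm at the mouth. A jar enters well with the cup within about 3 mm of straight below load_point; loaded jars pass under the roof with 6 mm to spare
- cup1 (a point): cup 1 of the wheel, turning with it: centre of its floor, 29 mm above the bench, where a jar's underside rests. Round, 23 mm deep, inside about 50 mm wide at the floor, flaring to 58 mm at the mouth. A jar enters well with the cup within about 3 mm of straight below load_point; loaded jars pass under the roof with 6 mm to spare
- cup2 (a point): cup 2 of the wheel, turning with it: centre of its floor, 29 mm above the bench, where a jar's underside rests. Round, 23 mm deep, inside about 50 mm wide at the floor, flaring to 58 mm at the mouth. A jar enters well with the cup within about 3 mm of straight below load_point; loaded jars pass under the roof with 6 mm to spare
- cup3 (a point): cup 3 of the wheel, turning with it: centre of its floor, 29 mm above the bench, where a jar's underside rests. Round, 23 mm deep, inside about 50 mm wide at the floor, flaring to 58 mm at the mouth. A jar enters well with the cup within about 3 mm of straight below load_point; loaded jars pass under the roof with 6 mm to spare
- jar0: capped glass sample jar, round and 95 mm tall: glass body 44 mm in diameter for the lower 59 mm, above it a straight white cap 34 mm in diameter and 36 mm tall to grip; 200 g, heavy foot; stands on the bench at the start, may be absent. Origin: centre of its underside, z up its axis
- jar1: capped glass sample jar, round and 95 mm tall: glass body 44 mm in diameter for the lower 59 mm, above it a straight white cap 34 mm in diameter and 36 mm tall to grip; 200 g, heavy foot; stands on the bench at the start, may be absent. Origin: centre of its underside, z up its axis
- jar2: capped glass sample jar, round and 95 mm tall: glass body 44 mm in diameter for the lower 59 mm, above it a straight white cap 34 mm in diameter and 36 mm tall to grip; 200 g, heavy foot; stands on the bench at the start, may be absent. Origin: centre of its underside, z up its axis
- jar3: capped glass sample jar, round and 95 mm tall: glass body 44 mm in diameter for the lower 59 mm, above it a straight white cap 34 mm in diameter and 36 mm tall to grip; 200 g, heavy foot; stands on the bench at the start, may be absent. Origin: centre of its underside, z up its axis
- cover: grey clip-on cover: flat body 112 (x) by 148 mm (y), 20 mm thick, 220 g, handle on top; lips 70 mm wide on the x sides (116 mm inside, 124 mm over both) reach 16.5 mm below the body; it stands on them at the start. Origin: centre of the body's flat underside, which comes to rest on the collar's top (origin at load_point); z up. Fits either way round (half turn)
- cover_handle (a point): middle of the cover's black bar handle, 38 mm above the cover's origin, axes as the cover's. The bar is 70 mm long (x), 14 mm thick (y), from 20 to 56 mm above the origin. Snapping on takes 15 to 20 N straight down; the clips meet the rims 11 mm above home, the force peaks 7 mm above home, then drops as they pass, and the body stops hard on the collar
- clip_left (a joint): deflection (rad) of the sprung steel clip arm on the cover's +y side (36 mm wide, 171 mm over both arms, tip 16 mm below the cover's underside): 0 at rest and when snapped under the rim, 0.1 to 0.2 while spread by the rim
- clip_right (a joint): the same for the clip arm on the cover's -y side
- sieves: bystander: stack of three small steel sieves, 110 mm in diameter, 108 mm tall; origin at the centre of its underside
- brush: bystander: hand brush 170 mm long lying on the bench; origin under its middle
- wash_bottle: bystander: white bottle 60 mm in diameter, 150 mm tall; origin at the centre of its underside
Mind the look-alikes: they are no part of the job. What is shaped like the jar2 but red or turquoise is not meant.

How it is judged (in metres and radians):
On the way, in this order (a step that is already met when the one before it is completed fails the run):
1. every jar stands in a cup of the wheel, the cover still off the opening (((horizontal distance between jar0 and cup0 below 0.008 m and z of jar0 in the frame of cup0 between -0.006 and 0.006 m and angle between jar0's own z axis and vertical below 0.12 rad) or (horizontal distance between jar0 and cup1 below 0.008 m and z of jar0 in the frame of cup1 between -0.006 and 0.006 m and angle between jar0's own z axis and vertical below 0.12 rad) or (horizontal distance between jar0 and cup2 below 0.008 m and z of jar0 in the frame of cup2 between -0.006 and 0.006 m and angle between jar0's own z axis and vertical below 0.12 rad) or (horizontal distance between jar0 and cup3 below 0.008 m and z of jar0 in the frame of cup3 between -0.006 and 0.006 m and angle between jar0's own z axis and vertical below 0.12 rad)) and ((horizontal distance between jar1 and cup0 below 0.008 m and z of jar1 in the frame of cup0 between -0.006 and 0.006 m and angle between jar1's own z axis and vertical below 0.12 rad) or (horizontal distance between jar1 and cup1 below 0.008 m and z of jar1 in the frame of cup1 between -0.006 and 0.006 m and angle between jar1's own z axis and vertical below 0.12 rad) or (horizontal distance between jar1 and cup2 below 0.008 m and z of jar1 in the frame of cup2 between -0.006 and 0.006 m and angle between jar1's own z axis and vertical below 0.12 rad) or (horizontal distance between jar1 and cup3 below 0.008 m and z of jar1 in the frame of cup3 between -0.006 and 0.006 m and angle between jar1's own z axis and vertical below 0.12 rad)) and ((horizontal distance between jar2 and cup0 below 0.008 m and z of jar2 in the frame of cup0 between -0.006 and 0.006 m and angle between jar2's own z axis and vertical below 0.12 rad) or (horizontal distance between jar2 and cup1 below 0.008 m and z of jar2 in the frame of cup1 between -0.006 and 0.006 m and angle between jar2's own z axis and vertical below 0.12 rad) or (horizontal distance between jar2 and cup2 below 0.008 m and z of jar2 in the frame of cup2 between -0.006 and 0.006 m and angle between jar2's own z axis and vertical below 0.12 rad) or (horizontal distance between jar2 and cup3 below 0.008 m and z of jar2 in the frame of cup3 between -0.006 and 0.006 m and angle between jar2's own z axis and vertical below 0.12 rad)) and ((horizontal distance between jar3 and cup0 below 0.008 m and z of jar3 in the frame of cup0 between -0.006 and 0.006 m and angle between jar3's own z axis and vertical below 0.12 rad) or (horizontal distance between jar3 and cup1 below 0.008 m and z of jar3 in the frame of cup1 between -0.006 and 0.006 m and angle between jar3's own z axis and vertical below 0.12 rad) or (horizontal distance between jar3 and cup2 below 0.008 m and z of jar3 in the frame of cup2 between -0.006 and 0.006 m and angle between jar3's own z axis and vertical below 0.12 rad) or (horizontal distance between jar3 and cup3 below 0.008 m and z of jar3 in the frame of cup3 between -0.006 and 0.006 m and angle between jar3's own z axis and vertical below 0.12 rad)) and horizontal distance between cover and load_point above 0.06 m), for 0.2 s.
2. the cover is home on the collar with both clips snapped under the rim (horizontal distance between cover and load_point below 0.006 m and z of cover in the frame of load_point between -0.004 and 0.003 m and angle between cover's own z axis and vertical below 0.05 rad and angle between the x axis of cover and the x axis of changer, either way round below 0.08 rad and value of joint each of clip_left, clip_right below 0.06 rad), for 0.2 s.
At the end, for the whole second after the job is handed in: every jar present stands upright (0.12 rad) in a cup, within 8 mm of its centre and 6 mm of its floor; the cover is on the collar (6 mm sideways, at most 3 mm above, 0.05 rad level, 0.08 rad square), both clips snapped (below 0.06 rad); cover and wheel at rest (all of step 2 and ((horizontal distance between jar0 and cup0 below 0.008 m and z of jar0 in the frame of cup0 between -0.006 and 0.006 m and angle between jar0's own z axis and vertical below 0.12 rad) or (horizontal distance between jar0 and cup1 below 0.008 m and z of jar0 in the frame of cup1 between -0.006 and 0.006 m and angle between jar0's own z axis and vertical below 0.12 rad) or (horizontal distance between jar0 and cup2 below 0.008 m and z of jar0 in the frame of cup2 between -0.006 and 0.006 m and angle between jar0's own z axis and vertical below 0.12 rad) or (horizontal distance between jar0 and cup3 below 0.008 m and z of jar0 in the frame of cup3 between -0.006 and 0.006 m and angle between jar0's own z axis and vertical below 0.12 rad)) and ((horizontal distance between jar1 and cup0 below 0.008 m and z of jar1 in the frame of cup0 between -0.006 and 0.006 m and angle between jar1's own z axis and vertical below 0.12 rad) or (horizontal distance between jar1 and cup1 below 0.008 m and z of jar1 in the frame of cup1 between -0.006 and 0.006 m and angle between jar1's own z axis and vertical below 0.12 rad) or (horizontal distance between jar1 and cup2 below 0.008 m and z of jar1 in the frame of cup2 between -0.006 and 0.006 m and angle between jar1's own z axis and vertical below 0.12 rad) or (horizontal distance between jar1 and cup3 below 0.008 m and z of jar1 in the frame of cup3 between -0.006 and 0.006 m and angle between jar1's own z axis and vertical below 0.12 rad)) and ((horizontal distance between jar2 and cup0 below 0.008 m and z of jar2 in the frame of cup0 between -0.006 and 0.006 m and angle between jar2's own z axis and vertical below 0.12 rad) or (horizontal distance between jar2 and cup1 below 0.008 m and z of jar2 in the frame of cup1 between -0.006 and 0.006 m and angle between jar2's own z axis and vertical below 0.12 rad) or (horizontal distance between jar2 and cup2 below 0.008 m and z of jar2 in the frame of cup2 between -0.006 and 0.006 m and angle between jar2's own z axis and vertical below 0.12 rad) or (horizontal distance between jar2 and cup3 below 0.008 m and z of jar2 in the frame of cup3 between -0.006 and 0.006 m and angle between jar2's own z axis and vertical below 0.12 rad)) and ((horizontal distance between jar3 and cup0 below 0.008 m and z of jar3 in the frame of cup0 between -0.006 and 0.006 m and angle between jar3's own z axis and vertical below 0.12 rad) or (horizontal distance between jar3 and cup1 below 0.008 m and z of jar3 in the frame of cup1 between -0.006 and 0.006 m and angle between jar3's own z axis and vertical below 0.12 rad) or (horizontal distance between jar3 and cup2 below 0.008 m and z of jar3 in the frame of cup2 between -0.006 and 0.006 m and angle between jar3's own z axis and vertical below 0.12 rad) or (horizontal distance between jar3 and cup3 below 0.008 m and z of jar3 in the frame of cup3 between -0.006 and 0.006 m and angle between jar3's own z axis and vertical below 0.12 rad)) and linear speed of cover below 0.02 m/s and velocity of joint wheel between -0.1 and 0.1 rad/s); the robot touches nothing.
It fails at once if the sieve stack is moved by more than 3 cm (distance of sieves from where it was at the start of the episode above 0.03 m).
It fails at once if the brush is moved by more than 3 cm (distance of brush from where it was at the start of the episode above 0.03 m).
It fails at once if the bottle is moved by more than 3 cm (distance of wash_bottle from where it was at the start of the episode above 0.03 m).
Of jar0, jar1, jar2, jar3 only 3 to 4 are there at a start; the rules pass over those that are not, and their reading is None.
At some moment in a run one of jar0, jar1, jar2, jar3, cover may be knocked a few centimetres aside while the robot is not near it.
It also fails if it takes over 210 s, if anything falls off the work surface, if the arm or the gripper's body presses on something with over 40 N, if the wrist force passes 120 N, or if a joint passes its speed limit or range.

## Working session

There is one attempt and no reset: what is moved stays moved. The work goes in short steps, Python scripts to look and compute and a tool call to move; the robot and the scene stay as the last step left them, time stands still between calls to the robot, and variables do not carry over. Pictures are saved under pics/ and viewed, at most 14 in all, crops included, and the job is handed in when it is done.

Besides the shell and the picture viewer there is one more tool, called after "Emit:" as name(argument=value, ...), one argument or row to a line, values as JSON. step_arm: Moves the arm, as the interface text tells. Its arguments: {"type":"object","properties":{"rows":{"type":"array"}},"required":["rows"]}

```bash
ls; mkdir -p pics; python3 - <<'E'
from plant import r
import cv2,numpy as np
print(r.get_state())
for n in("scene","top"):
    f=r.grab_frame(n);cv2.imwrite(f"pics/{n}0.png",f["color"][:,:,::-1]);print(n,f["camera_matrix"].tolist(),np.round(f["view"],4).tolist())
    for t in("jar0","cover","wheel","knob_grip","changer","sieves","brush","wash_bottle","cover_handle","cup0"):
        print(t,[(round(d["confidence"],2),[round(a*b) for a,b in zip(d["extent"],(560,420,560,420))]) for d in r.boxes_of(n,t)])
E
```

```text
pics
{'clock': 0.0, 'qpos': array([ 6.51404340e+01,  2.05986518e+01,  8.65993929e+01, -2.20087161e-03,
        7.29086340e+01, -6.59715969e+00]), 'joint_velocities': array([-0.05316304,  0.06285872,  0.09052309,  0.00709622, -0.05899831,
       -0.02685161]), 'joint_efforts': array([ 3.69036643e-03, -5.15384245e+01, -2.70720953e+01,  6.75119273e-02,
        3.47206718e-02, -1.38552191e-04]), 'tcp_pos': array([0.18778776, 0.56916494, 0.24679942]), 'ee_rot': array([-1.79893786e+02, -1.01675392e-02,  1.61738233e+02]), 'contact_force': array([-0.17991006,  0.27221638,  0.01930368]), 'torque': array([ 0.00237424, -0.02131517, -0.03351239]), 'finger_force': 0.0, 'grip_width': 0.9992900537159283}
scene [[455.4461352267807, 0.0, 278.8150471982816], [0.0, 455.4461352267807, 208.74831851116116], [0.0, 0.0, 1.0]] [[0.8288, 0.5595, -0.0055, -0.4418], [0.4351, -0.6505, -0.6225, -0.1332], [-0.3519, 0.5136, -0.7826, 1.7494], [0.0, 0.0, 0.0, 1.0]]
jar0 [(0.8, [204, 298, 20, 21]), (0.74, [171, 294, 18, 28]), (0.7, [197, 352, 19, 25]), (0.68, [177, 248, 20, 21]), (0.56, [258, 289, 16, 25])]
cover [(0.
[... 569 characters left out ...]
.0223, -0.1379, 0.5627], [0.138, -0.0028, -0.9904, 1.253], [0.0, 0.0, 0.0, 1.0]]
jar0 [(0.91, [452, 180, 27, 19]), (0.82, [425, 245, 23, 11]), (0.77, [375, 202, 23, 19]), (0.73, [365, 174, 23, 19]), (0.62, [384, 247, 20, 18]), (0.55, [405, 213, 24, 17]), (0.52, [375, 275, 26, 20])]
cover [(0.86, [140, 212, 64, 47])]
wheel [(0.82, [279, 172, 52, 59])]
knob_grip [(0.83, [277, 173, 54, 59])]
changer [(0.78, [235, 92, 125, 157])]
sieves [(0.68, [153, 137, 47, 45]), (0.28, [138, 208, 63, 51])]
brush [(0.74, [420, 146, 14, 57]), (0.21, [142, 207, 60, 50])]
wash_bottle [(0.84, [91, 180, 31, 24])]
cover_handle [(0.57, [141, 207, 63, 51]), (0.33, [150, 139, 51, 43])]
cup0 [(0.75, [277, 175, 57, 59])]
```

```bash
python3 - <<'E'
import cv2
a=cv2.imread("pics/top0.png");cv2.imwrite("pics/top0b.png",cv2.resize(a[80:320,80:500],(800,457),interpolation=cv2.INTER_CUBIC))
a=cv2.imread("pics/scene0.png");cv2.imwrite("pics/scene0b.png",cv2.resize(a[110:390,130:430],(640,597),interpolation=cv2.INTER_CUBIC))
E
```

```text
(no output)
```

View pics/top0b.png

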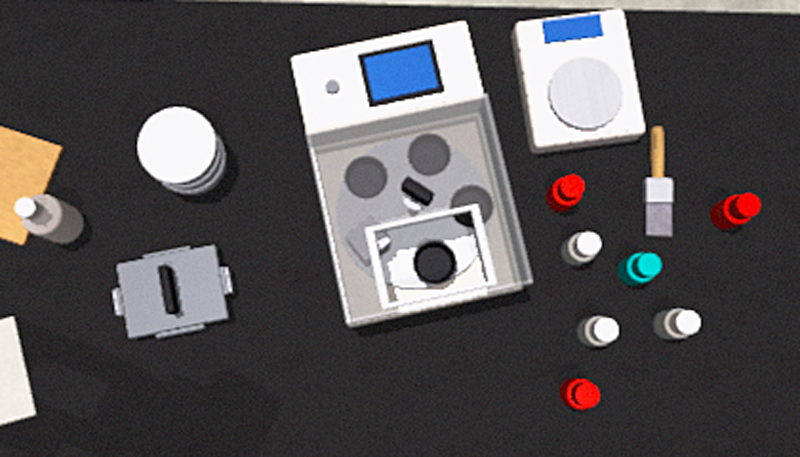

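View pics/scene0b.png

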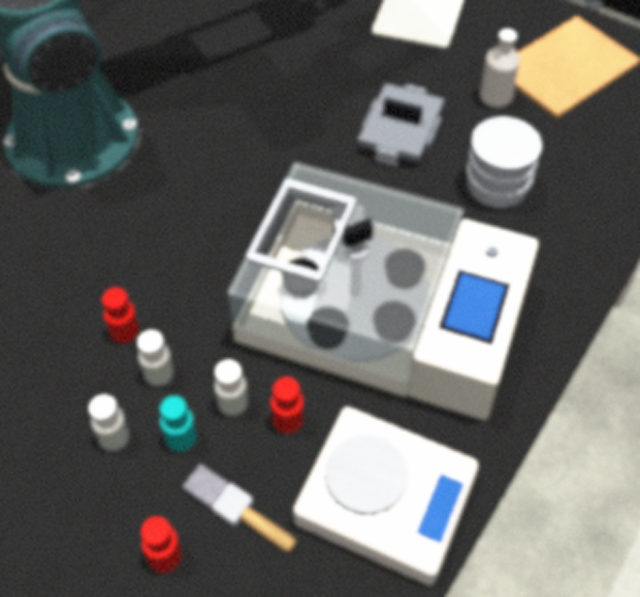

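The top view shows three white jars, with cap tops at crop pixels (588,243), (604,330) and (688,322). Three red jars and one turquoise jar are look-alikes, so they are left alone. The changer's opening is at about (431,257), the cover at (173,290), and the cup under the opening is cup 3: the block is next to it clockwise.

```bash
cat > h.py <<'E'
import cv2,numpy as np
from plant import r
from scipy.optimize import minimize
S=4
def frames(tag=None):
    F={}
    for n in("scene","top"):
        f=r.grab_frame(n)
        if tag: cv2.imwrite(f"pics/{n}_{tag}.png",f["color"][:,:,::-1])
        F[n]=f
    return F
def proj(f,P):
    P=np.atleast_2d(P);c=P@f["view"][:3,:3].T+f["view"][:3,3];q=c@f["camera_matrix"].T
    return q[:,:2]/q[:,2:]
def ray(f,uv,z):
    R,t=f["view"][:3,:3],f["view"][:3,3];d=R.T@np.linalg.inv(f["camera_matrix"])@[*uv,1];o=-R.T@t
    return o+d*(z-o[2])/d[2]
def R2(y):return np.array([[np.cos(y),-np.sin(y)],[np.sin(y),np.cos(y)]])
def rect(x,y,yaw,lx,ly,z,cx=0,cy=0):
    p=np.array([[1,1],[-1,1],[-1,-1],[1,-1]])*[lx/2,ly/2]+[cx,cy]
    return np.c_[p@R2(yaw).T+[x,y],np.full(4,z)]
def circ(x,y,rad,z):
    a=np.linspace(0,2*np.pi,40)[:-1];return np.c_[x+rad*np.cos(a),y+rad*np.sin(a),np.full(39,z)]
def fill(f,polys,win):
    u0,v0,u1,v1=win;m=np.zeros(((v1-v0)*S,(u1-u0)*S),np.uint8)
    for P in polys:
        q=cv2.convexHull(((proj(f,P)-[u0,v0]+.5)*S-.5).astype(np.float32)) 
        cv2.fillConvexPoly(m,np.round(q*16).astype(np.int32),1,shift=4)
    return m>0
def win(f,P,pad=25):
    q=proj(f,P);a=np.maximum(q.min(0)-pad,0);b=np.minimum(q.max(0)+pad,[560,420]);return [*a.astype(int),*b.astype(int)]
def up(f,w):
    g=f["color"].astype(np.float32).mean(2)[w[1]:w[3],w[0]:w[2]];return cv2.resize(g,None,fx=S,fy=S,interpolation=cv2.INTER_LINEAR)
def contrast(g,m,b=2.5,excl=None):
    k=np.ones((int(2*b*S)+1,)*2,np.uint8);o=(cv2.dilate(m.astype(np.uint8),k)>0)&~m
    i=m&(cv2.erode(m.astype(np.uint8),k)==0)
    if excl is not None:o&=~excl
    return g[i].mean()-g[o].mean()
def opt(fn,x0,scale):
    best=None
    for s in(3,1,.4):
        n=len(x0);sx=np.vstack([np.zeros(n),np.eye(n)])*np.array(scale)*s+x0
        q=minimize(fn,x0,method="Nelder-Mead",options=dict(initial_simplex=sx,xatol=1e-4,fatol=1e-3,maxiter=150));x0=q.x
    return q.x,-q.fun
def jarfit(F,x0,z=0.,cams=("top","scene")):
    W={n:win(F[n],circ(*x0,.02,z+.05)) for n in cams};G={n:up(F[n],W[n]) for n in cams}
    def fn(p):
        return -sum(contrast(G[n],fill(F[n],[np.r_[circ(*p,.022,z),circ(*p,.022,z+.057)],np.r_[circ(*p,.017,z+.06),circ(*p,.017,z+.095)]],W[n])) for n in cams)
    return opt(fn,np.array(x0),[.004,.004])
def jars(F):
    f=F["top"];g=f["color"].astype(int);out=[]
    for d in r.boxes_of("top","jar0"):
        l,t,w,h=np.array(d["extent"])*[560,420,560,420];c=g[int(t):int(t+h),int(l):int(l+w)].reshape(-1,3)
        sat=(c.max(1)-c.min(1)>80).mean();p=ray(f,(l+w/2,t+h/2),.05)[:2]
        out.append((d["confidence"],round(sat,2),p))
    return out
def collarfit(F,x0):
    cams=("top","scene");W={n:win(F[n],rect(*x0,.112,.156,.154)) for n in cams};G={n:up(F[n],W[n]) for n in cams}
    def fn(p):
        s=0
        for n in cams:
            o=fill(F[n],[rect(*p,.112,.148,.154),rect(*p,.07,.156,.154)],W[n]);i=fill(F[n],[rect(*p,.1,.136,.154)],W[n]);m=o&~i
            s+=contrast(G[n],m,1.5)
        return -s
    return opt(fn,np.array(x0),[.004,.004,.03])
def wheelfit(F,ch,x0,cams=("top","scene")):
    x,y,yaw=ch;W={n:win(F[n],circ(x,y,.115,.05)) for n in cams};G={n:up(F[n],W[n]) for n in cams}
    def fn(p):
        s=0
        for n in cams:
            C=[]
            for k in range(4):
                a=yaw+np.pi+p[0]-k*2*np.pi/5;C.append(circ(x+.085*np.cos(a),y+.085*np.sin(a),.028,.052))
            m=fill(F[n],C,W[n]);s-=contrast(G[n],m,2)
        return -s
    return opt(fn,np.array([x0]),[.05])
def coverfit(F,x0,z=.0165):
    cams=("top","scene");W={n:win(F[n],rect(*x0,.112,.156,z)) for n in cams};G={n:up(F[n],W[n]) for n in cams}
    def fn(p):
        s=0
        for n in cams:
            b=fill(F[n],[np.r_[rect(*p,.112,.148,z),rect(*p,.112,.148,z+.02)]],W[n]);h=fill(F[n],[np.r_[rect(*p,.07,.014,z+.02),rect(*p,.07,.014,z+.056)]],W[n])
            s+=contrast(G[n],b|h,2)-contrast(G[n],h,2)
        return -s
    return opt(fn,np.array(x0),[.004,.004,.05])
E
cat > m.py <<'E'
from h import *
F=frames()
f=F["top"];c=lambda u,v:(80+u/1.905,80+v/1.905)
for j in((588,243),(604,330),(688,322)):print("jar",jarfit(F,ray(f,c(*j),.095)[:2]))
print(jars(F))
a=ray(f,c(431,257),.154);k=ray(f,c(417,190),.19);yaw=np.arctan2(k[1]-a[1],k[0]-a[0]);print(a,k,yaw)
p,s=collarfit(F,[a[0],a[1],yaw]);print("collar",p,s)
ch=[p[0]+.085*np.cos(p[2]),p[1]+.085*np.sin(p[2]),p[2]];print("ch",ch)
for w0 in(3.6,3.77,3.9):print("wheel",wheelfit(F,ch,w0))
for cm in("top","scene"):print(cm,wheelfit(F,ch,3.77,(cm,)))
b=ray(f,c(173,290),.035);print("cover",[coverfit(F,[b[0],b[1],y0]) for y0 in(.15,.3)])
# overlay
ims=[]
for n in F:
    im=cv2.resize(F[n]["color"][:,:,::-1],None,fx=4,fy=4,interpolation=cv2.INTER_CUBIC)
    w=wheelfit(F,ch,3.77)[0][0]
    D=[rect(*p,.112,.148,.154),rect(*p,.1,.136,.154)]
    for q in range(4):
        t=ch[2]+np.pi+w-q*2*np.pi/5;D.append(circ(ch[0]+.085*np.cos(t),ch[1]+.085*np.sin(t),.028,.052))
    kw=ch[2]+w;D.append(rect(ch[0],ch[1],kw,.044,.016,.196))
    for P in D:cv2.polylines(im,[np.round((proj(F[n],P)+.5)*4).astype(int)],True,(0,255,0),1)
    u,v=(proj(F[n],[[ch[0],ch[1],.1]])[0]*4).astype(int);ims.append(im[v-200:v+230,u-200:u+200])
cv2.imwrite("pics/ov.png",np.hstack(ims))
E
python3 m.py
```

```text
jar (array([ 0.55902339, -0.26091318]), np.float64(200.58973693847656))
jar (array([ 0.43807604, -0.28416673]), np.float64(198.951171875))
jar (array([ 0.45112708, -0.39872806]), np.float64(195.88760375976562))
[(0.88, np.float64(0.0), array([ 0.45025081, -0.40177612])), (0.83, np.float64(0.59), array([ 0.6395449 , -0.24143495])), (0.8, np.float64(0.58), array([ 0.35405703, -0.26334822])), (0.75, np.float64(0.0), array([ 0.43630659, -0.28404717])), (0.68, np.float64(0.61), array([ 0.61449185, -0.49102014])), (0.52, np.float64(0.0), array([ 0.55665631, -0.26112384])), (0.52, np.float64(0.54), array([ 0.53107666, -0.34584995]))]
[ 0.52672377 -0.03554654  0.154     ] [ 0.61057843 -0.01389365  0.19      ] 0.25269943670710787
collar [ 0.52914839 -0.03376298  0.23478877] 109.45561218261719
ch [np.float64(0.6118162842080445), np.float64(-0.013988786137914409), np.float64(0.2347887737851541)]
wheel (array([3.90422363]), np.float64(97.69634246826172))
wheel (array([3.90483887]), np.float64(97.63890075683594))
wheel (array([3.90422363]), np.float64(97.69634246826172))
top (array([3.89559662]), np.float64(55.58332061767578))
scene (array([3.90754883]), np.float64(42.079681396484375))
cover [(array([0.48381405, 0.33803091, 0.22886527]), np.float64(305.46429443359375)), (array([0.48377193, 0.33803141, 0.22903424]), np.float64(305.476318359375))]
```

View pics/ov.png

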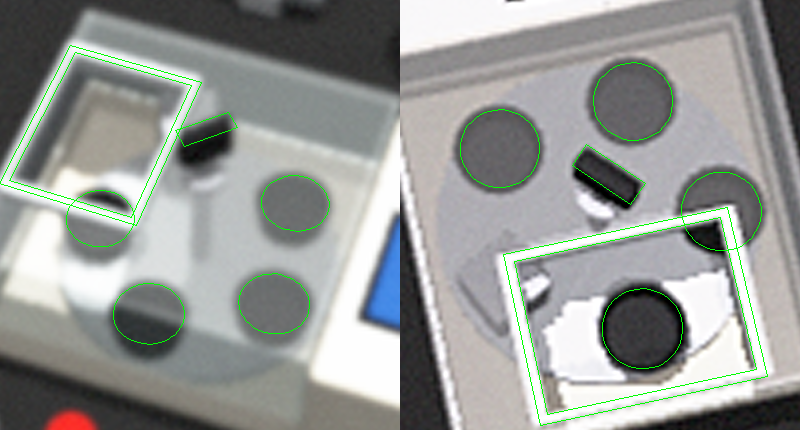

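The overlay shows the collar, cups and knob bar fitted within about 1 px. The wheel is at about 3.90 rad, so cup 3 is 0.13 rad past the opening. I'm moving above the knob now.

Emit:
step_arm(
  rows=[
    [[-0.976,-0.7,0,0,0,0,1],[-0.976,-0.7,0,0,0,0,1],[-0.976,-0.7,0,0,0,0,1],[-0.976,-0.7,0,0,0,0,1],[-0.976,-0.7,0,0,0,0,1],[-0.976,-0.7,0,0,0,0,1],[-0.976,-0.7,0,0,0,0,1],[-0.976,-0.7,0,0,0,0,1]],
  ],
)

```text
clock: 2.05
tcp_pos: [0.3302, 0.3746, 0.2478]
ee_rot: [180.0, 0.0, 161.7]
contact_force: [1.7, 0.1, -1.3]
grip_width: 0.999
finger_force: 0.0
```

Emit:
step_arm(
  rows=[
    [[-0.976,-0.7,0,0,0,0,1],[-0.976,-0.7,0,0,0,0,1],[-0.976,-0.7,0,0,0,0,1],[-0.976,-0.7,0,0,0,0,1],[-0.976,-0.7,0,0,0,0,1],[-0.976,-0.7,0,0,0,0,1],[-0.976,-0.7,0,0,0,0,1],[-0.976,-0.7,0,0,0,0,1]],
  ],
)

```text
clock: 2.85
tcp_pos: [0.4717, 0.1804, 0.2478]
ee_rot: [180.0, 0.0, 161.7]
contact_force: [0.5, 0.9, -0.6]
grip_width: 1.0
finger_force: 0.0
```

Emit:
step_arm(
  rows=[
    [[-0.976,-0.7,0,0,0,0,1],[-0.976,-0.7,0,0,0,0,1],[-0.976,-0.7,0,0,0,0,1],[-0.976,-0.7,0,0,0,0,1],[-0.976,-0.7,0,0,0,0,1],[-0.976,-0.7,0,0,0,0,1],[-0.976,-0.7,0,0,0,0,1],[-0.976,-0.7,0,0,0,0,1]],
  ],
)

```text
clock: 3.65
tcp_pos: [0.6132, -0.0137, 0.2477]
ee_rot: [180.0, 0.0, 161.7]
contact_force: [0.3, -0.3, -0.3]
grip_width: 1.001
finger_force: 0.0
```

Emit:
step_arm(
  rows=[
    [[0,0,0,0,0,1,1],[0,0,0,0,0,1,1],[0,0,0,0,0,1,1],[0,0,0,0,0,1,1],[0,0,0,0,0,1,1],[0,0,0,0,0,1,1],[0,0,0,0,0,1,1],[0,0,0,0,0,1,1]],
  ],
)

```text
clock: 4.45
tcp_pos: [0.6125, -0.0126, 0.2477]
ee_rot: [-180.0, 0.0, 129.6]
contact_force: [0.4, -0.7, -0.1]
grip_width: 0.999
finger_force: 0.0
```

Emit:
step_arm(
  rows=[
    [[0,0,0,0,0,1,1],[0,0,0,0,0,1,1],[0,0,0,0,0,1,1],[0,0,0,0,0,1,1],[0,0,0,0,0,1,1],[0,0,0,0,0,1,1],[0,0,0,0,0,1,1],[0,0,0,0,0,1,1]],
  ],
)

```text
clock: 5.25
tcp_pos: [0.6125, -0.0126, 0.2476]
ee_rot: [-180.0, 0.0, 97.6]
contact_force: [-0.1, 0.5, 0.6]
grip_width: 1.003
finger_force: 0.0
```

Emit:
step_arm(
  rows=[
    [[0,0,0,0,0,1,1],[0,0,0,0,0,1,1],[0,0,0,0,0,1,1],[0,0,0,0,0,1,1],[0,0,0,0,0,1,1],[0,0,0,0,0,1,1],[0,0,0,0,0,1,1],[0,0,0,0,0,1,1]],
  ],
)

```text
clock: 6.05
tcp_pos: [0.6125, -0.0127, 0.2476]
ee_rot: [-180.0, 0.0, 65.6]
contact_force: [0.2, 0.5, -0.2]
grip_width: 0.999
finger_force: 0.0
```

Emit:
step_arm(
  rows=[
    [[0,0,0,0,0,1,1],[0,0,0,0,0,1,1],[0,0,0,0,0,0,1],[0,0,0,0,0,0,1]],
  ],
)

```text
clock: 6.45
tcp_pos: [0.6125, -0.0126, 0.2476]
ee_rot: [-180.0, 0.0, 57.8]
contact_force: [-0.3, -0.7, 0.1]
grip_width: 0.998
finger_force: 0.0
```

```bash
cat > go.py <<'E'
# go.py x y z yaw : tool-axis units from the present pose (shift first, then turn)
import sys,numpy as np
from plant import r
s=r.get_state();x,y,z,w=map(float,sys.argv[1:5]);d=np.array([x,y,z])-s["tcp_pos"]
def units(d,a):
    a=np.deg2rad(a);return np.round([(d[0]*np.cos(a)+d[1]*np.sin(a))/.025,(d[0]*np.sin(a)-d[1]*np.cos(a))/.025,-d[2]/.025],2)
a=s["ee_rot"][2];t=(a-w+180)%360-180
print("t",round(s["clock"],1),"tcp",np.round(s["tcp_pos"],4),"rpy",np.round(s["ee_rot"],1),"q6",round(s["qpos"][5],1),"F",np.round(s["contact_force"],1),"grip",round(s["grip_width"]*88,1),round(s["finger_force"],1))
print("shift units now",units(d,a),"turn",round(t/4,2),"(deg left)","| shift units if turned first",units(d,w))
E
python3 go.py .6118 -.014 .186 57.2
```

```text
t 6.5 tcp [ 0.6125 -0.0126  0.2476] rpy [-180.     0.    57.8] q6 24.5 F [-0.3 -0.7  0.1] grip 87.8 0.0
shift units now [-0.06  0.01  2.47] turn 0.16 (deg left) | shift units if turned first [-0.06  0.01  2.47]
```

Emit:
step_arm(
  rows=[
    [[0,0,0.8,0,0,0.16,0.2],[0,0,0.8,0,0,0,0.2],[0,0,0.87,0,0,0,0.2],[0,0,0,0,0,0,-1],[0,0,0,0,0,0,-1],[0,0,0,0,0,0,-1],[0,0,0,0,0,0,-1],[0,0,0,0,0,0,-1]],
  ],
)

```text
clock: 7.25
tcp_pos: [0.6131, -0.0127, 0.1869]
ee_rot: [179.9, -0.0, 57.1]
contact_force: [0.6, 0.0, 1.1]
grip_width: 0.313
finger_force: 0.0
```

Emit:
step_arm(
  rows=[
    [[0,0,0,0,0,0,-1],[0,0,0,0,0,0,-1],[0,0,0,0,0,0.5,-1],[0,0,0,0,0,0.5,-1],[0,0,0,0,0,0.5,-1],[0,0,0,0,0,0.43,-1],[0,0,0,0,0,0,-1],[0,0,0,0,0,0,-1]],
  ],
)

```text
clock: 8.05
tcp_pos: [0.612, -0.0123, 0.1864]
ee_rot: [-180.0, 0.0, 49.4]
contact_force: [-3.9, 2.3, 5.2]
grip_width: 0.18
finger_force: 30.0
```

```bash
cat > wh.py <<'E'
import sys
from h import *
F=frames();CH=np.array([.6118,-.0140,.23479])
for cm in(("top",),("top","scene")):
    w=wheelfit(F,CH,float(sys.argv[1]),cm);print("wheel",w)
E
python3 wh.py 3.77; python3 go.py .6118 -.014 .186 49.5
```

```text
wheel (array([3.7934375]), np.float64(21.17827606201172))
wheel (array([3.7934375]), np.float64(62.499755859375))
t 8.2 tcp [ 0.612  -0.0123  0.1864] rpy [-180.     0.    49.4] q6 33.0 F [-4.2  1.7  5.8] grip 15.8 30.0
shift units now [-0.06  0.04  0.01] turn -0.02 (deg left) | shift units if turned first [-0.06  0.04  0.01]
```

Emit:
step_arm(
  rows=[
    [[0,0,0,0,0,0,0.3],[0,0,0,0,0,0,0.3],[0,0,0,0,0,0,0.3],[0,0,0,0,0,0,0.3],[0,0,-1,0,0,0,0.3],[0,0,-1,0,0,0,0.3],[0,0,-1,0,0,0,0.3],[0,0,-1,0,0,0,0.3]],
  ],
)

```text
clock: 8.95
tcp_pos: [0.6124, -0.0127, 0.2867]
ee_rot: [-180.0, 0.0, 49.4]
contact_force: [-0.2, 0.3, 0.2]
grip_width: 0.652
finger_force: 0.0
```

Emit:
step_arm(
  rows=[
    [[0,0,0,0,0,1,0.3],[0,0,0,0,0,1,0.3],[0,0,0,0,0,1,0.3],[0,0,0,0,0,1,0.3],[0,0,0,0,0,1,0.3],[0,0,0,0,0,1,0.3],[0,0,0,0,0,1,0.3],[0,0,0,0,0,1,0.3]],
  ],
)

```text
clock: 9.75
tcp_pos: [0.6125, -0.0127, 0.2858]
ee_rot: [180.0, 0.0, 17.2]
contact_force: [-0.1, -0.8, 0.9]
grip_width: 0.647
finger_force: 0.0
```

Emit:
step_arm(
  rows=[
    [[-0.2,1,0,0,0,1,0.3],[-0.2,1,0,0,0,0,0.3],[-0.2,1,0,0,0,0,0.3],[-0.2,1,0,0,0,0,0.3],[-0.2,1,0,0,0,0,0.3],[-0.2,1,0,0,0,0,0.3],[-0.2,1,0,0,0,0,0.3],[0,0,0,0,0,0,0.3]],
  ],
)

```text
clock: 10.55
tcp_pos: [0.6208, -0.194, 0.2856]
ee_rot: [179.9, 0.0, 13.2]
contact_force: [0.6, 0.1, -1.0]
grip_width: 0.652
finger_force: 0.0
```

```bash
python3 wh.py 3.77; cat > jl.py <<'E'
from h import *
F=frames()
for c,s,p in jars(F):
    if s<.2:print("jar",c,p,jarfit(F,p))
print("cover",coverfit(F,[.4838,.338,.229]))
E
python3 jl.py; python3 go.py .559 -.261 .089 13.45
```

```text
wheel (array([3.76709717]), np.float64(56.37908935546875))
wheel (array([3.77625854]), np.float64(94.81294250488281))
jar 0.72 [ 0.563727   -0.27034607] (array([ 0.55861227, -0.26084817]), np.float64(161.07876586914062))
jar 0.61 [ 0.63429219 -0.37510955] (array([ 0.65966499, -0.38806435]), np.float64(92.14540100097656))
jar 0.49 [ 0.44804439 -0.40651772] (array([ 0.45104731, -0.39871493]), np.float64(179.3321075439453))
cover (array([0.48383741, 0.33814301, 0.2305315 ]), np.float64(311.1450500488281))
t 10.8 tcp [ 0.6206 -0.1897  0.2859] rpy [-180.     0.    13.4] q6 53.5 F [-0.6  0.2 -0.6] grip 56.9 0.0
shift units now [-3.06  2.2   7.88] turn -0.01 (deg left) | shift units if turned first [-3.06  2.2   7.88]
```

Emit:
step_arm(
  rows=[
    [[-0.765,0.55,0,0,0,0,0.3],[-0.765,0.55,0,0,0,0,0.3],[-0.765,0.55,0,0,0,0,0.3],[-0.765,0.55,0.5,0,0,0,0.3],[0,0,1,0,0,0,0.3],[0,0,1,0,0,0,0.3],[0,0,1,0,0,0,0.3],[0,0,1,0,0,0,0.3]],
  ],
)

```text
clock: 11.6
tcp_pos: [0.5592, -0.261, 0.1728]
ee_rot: [180.0, -0.0, 13.4]
contact_force: [-0.5, -0.2, 0.5]
grip_width: 0.648
finger_force: 0.0
```

Emit:
step_arm(
  rows=[
    [[0,0,1,0,0,0,0.3],[0,0,0.8,0,0,0,0.3],[0,0,0.8,0,0,0,0.3],[0,0,0.78,0,0,0,0.3],[0,0,0,0,0,0,-1],[0,0,0,0,0,0,-1],[0,0,0,0,0,0,-1],[0,0,0,0,0,0,-1]],
  ],
)

```text
clock: 12.4
tcp_pos: [0.5597, -0.2622, 0.0901]
ee_rot: [179.9, -0.1, 13.4]
contact_force: [-0.1, 0.7, 0.0]
grip_width: 0.381
finger_force: 29.8
```

Emit:
step_arm(
  rows=[
    [[0,0,0,0,0,0,-1],[0,0,0,0,0,0,-1],[0,0,0,0,0,0,-1]],
  ],
)

```text
clock: 12.7
tcp_pos: [0.5597, -0.2623, 0.0901]
ee_rot: [179.9, -0.1, 13.4]
contact_force: [1.7, 2.0, 6.4]
grip_width: 0.381
finger_force: 29.9
```

Emit:
step_arm(
  rows=[
    [[0,0,-0.3,0,0,0,-1],[0,0,-0.6,0,0,0,-1],[0,0,-1,0,0,0,-1],[0,0,-1,0,0,0,-1],[0,0,-1,0,0,0,-1],[0,0,-1,0,0,0,-1],[0,0,-1,0,0,0,-1],[0,0,-1,0,0,0,-1]],
  ],
)

```text
clock: 13.5
tcp_pos: [0.5584, -0.262, 0.2624]
ee_rot: [-180.0, 0.1, 13.4]
contact_force: [-0.2, 0.2, -2.6]
grip_width: 0.385
finger_force: 29.8
```

Emit:
step_arm(
  rows=[
    [[0,0,-0.9,0,0,0,-1],[0,0,0,0,0,0,-1]],
  ],
)

```text
clock: 13.7
tcp_pos: [0.5604, -0.2631, 0.2874]
ee_rot: [179.7, -0.2, 13.4]
contact_force: [0.7, 0.4, -2.1]
grip_width: 0.378
finger_force: 29.8
```

```bash
python3 go.py .5291 -.0338 .285 13.45
```

```text
t 13.7 tcp [ 0.5604 -0.2631  0.2874] rpy [179.7  -0.2  13.4] q6 45.1 F [ 0.7  0.4 -2.1] grip 33.3 29.8
shift units now [ 0.9  -9.21  0.1 ] turn -0.02 (deg left) | shift units if turned first [ 0.92 -9.21  0.1 ]
```

Emit:
step_arm(
  rows=[
    [[0.09,-0.5,0,0,0,0,-1],[0.09,-0.9,0,0,0,0,-1],[0.09,-1,0,0,0,0,-1],[0.09,-1,0,0,0,0,-1],[0.09,-1,0,0,0,0,-1],[0.09,-1,0,0,0,0,-1],[0.09,-1,0,0,0,0,-1],[0.09,-1,0,0,0,0,-1]],
  ],
)

```text
clock: 14.5
tcp_pos: [0.5315, -0.0748, 0.2821]
ee_rot: [-179.9, 0.2, 13.4]
contact_force: [0.6, 0.3, -2.2]
grip_width: 0.381
finger_force: 29.8
```

Emit:
step_arm(
  rows=[
    [[0.09,-0.9,0,0,0,0,-1],[0.09,-0.5,0,0,0,0,-1],[0,-0.35,0,0,0,0,-1],[0,0,0,0,0,0,-1],[0,0,0,0,0,0,-1],[0,0,0,0,0,0,-1]],
  ],
)

```text
clock: 15.1
tcp_pos: [0.5282, -0.0351, 0.2838]
ee_rot: [180.0, 0.0, 13.3]
contact_force: [1.0, 0.3, -2.8]
grip_width: 0.382
finger_force: 29.8
```

```bash
python3 go.py .5291 -.0338 .285 13.45; cat > hov.py <<'E'
from h import *
F=frames("hov%d"%int(r.get_state()["clock"]*10));s=r.get_state();z=s["tcp_pos"][2]-.089
for cm in(("top",),("scene",),("top","scene")):print(cm,jarfit(F,s["tcp_pos"][:2].copy(),z,cm))
ims=[]
for n in F:
    im=cv2.resize(F[n]["color"][:,:,::-1],None,fx=4,fy=4,interpolation=cv2.INTER_CUBIC);t=s["tcp_pos"]
    for P in(circ(t[0],t[1],.022,z),circ(t[0],t[1],.022,z+.059)):cv2.polylines(im,[np.round((proj(F[n],P)+.5)*4).astype(int)],True,(0,255,0),1)
    u,v=(proj(F[n],[[t[0],t[1],z+.03]])[0]*4).astype(int);ims.append(im[v-200:v+230,u-200:u+200])
cv2.imwrite("pics/hov.png",np.hstack(ims))
E
python3 hov.py
```

```text
t 15.1 tcp [ 0.5282 -0.0351  0.2838] rpy [180.    0.   13.3] q6 65.4 F [ 1.   0.3 -2.8] grip 33.6 29.8
shift units now [ 0.05 -0.04 -0.05] turn -0.03 (deg left) | shift units if turned first [ 0.05 -0.04 -0.05]
('top',) (array([ 0.52845534, -0.03057895]), np.float64(1.5401954650878906))
('scene',) (array([ 0.55656869, -0.03682269]), np.float64(21.122879028320312))
('top', 'scene') (array([ 0.53050467, -0.03197065]), np.float64(1.5144920349121094))
```

View pics/hov.png

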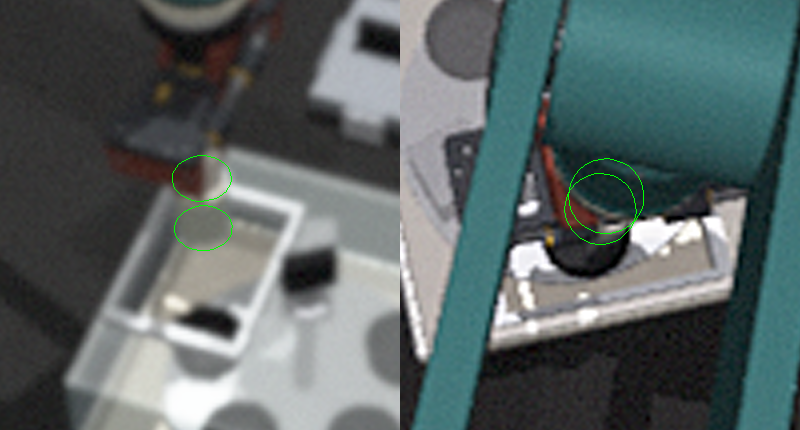

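Emit:
step_arm(
  rows=[
    [[0.05,-0.09,0.4,0,0,0,-1],[0,0,0.8,0,0,0,-1],[0,0,0.8,0,0,0,-1],[0,0,0.8,0,0,0,-1],[0,0,0.8,0,0,0,-1],[0,0,0.8,0,0,0,-1],[0,0,0.5,0,0,0,-1],[0,0,0.45,0,0,0,-1]],
  ],
)

```text
clock: 16.0
tcp_pos: [0.5284, -0.0319, 0.149]
ee_rot: [-180.0, 0.0, 13.4]
contact_force: [-0.5, -0.4, -2.5]
grip_width: 0.388
finger_force: 29.8
```

Emit:
step_arm(
  rows=[
    [[0,0,0.2,0,0,0,-1],[0,0,0.2,0,0,0,-1],[0,0,0.2,0,0,0,-1],[0,0,0.2,0,0,0,-1],[0,0,0.2,0,0,0,-1]],
  ],
)

```text
clock: 16.5
tcp_pos: [0.529, -0.0319, 0.1252]
ee_rot: [180.0, -0.0, 13.4]
contact_force: [0.3, -1.2, -2.7]
grip_width: 0.385
finger_force: 29.8
```

```bash
python3 go.py .5291 -.0333 .118 13.45
```

```text
t 16.5 tcp [ 0.529  -0.0319  0.1252] rpy [180.   -0.   13.4] q6 65.7 F [ 0.3 -1.2 -2.7] grip 33.9 29.8
shift units now [-0.01  0.06  0.29] turn -0.02 (deg left) | shift units if turned first [-0.01  0.06  0.29]
```

Emit:
step_arm(
  rows=[
    [[0,0.04,0.1,0,0,0,-1],[0,0,0.1,0,0,0,-1],[0,0,0.06,0,0,0,-1],[0,0,0,0,0,0,-1],[0,0,0,0,0,0,-1]],
  ],
)

```text
clock: 17.0
tcp_pos: [0.5292, -0.0329, 0.119]
ee_rot: [180.0, -0.0, 13.4]
contact_force: [0.0, 0.5, 1.2]
grip_width: 0.387
finger_force: 29.9
```

Emit:
step_arm(
  rows=[
    [[0,0,0,0,0,0,0.3],[0,0,0,0,0,0,0.3],[0,0,0,0,0,0,0.3],[0,0,0,0,0,0,0.3],[0,0,-0.3,0,0,0,0.3],[0,0,-0.8,0,0,0,0.3],[0,0,-1,0,0,0,0.3],[0,0,-1,0,0,0,0.3]],
  ],
)

```text
clock: 17.8
tcp_pos: [0.5287, -0.0328, 0.1973]
ee_rot: [-180.0, 0.0, 13.4]
contact_force: [0.3, 0.4, 0.5]
grip_width: 0.65
finger_force: 0.0
```

Emit:
step_arm(
  rows=[
    [[0,0,-1,0,0,0,0.3],[0,0,-0.8,0,0,0,0.3],[0,0,0,0,0,0,0.3]],
  ],
)

```text
clock: 18.1
tcp_pos: [0.5309, -0.0332, 0.2445]
ee_rot: [179.8, -0.3, 13.4]
contact_force: [-0.1, -0.3, -0.4]
grip_width: 0.651
finger_force: 0.0
```

```bash
python3 go.py .6115 -.0127 .186 49.45
```

```text
t 18.1 tcp [ 0.5309 -0.0332  0.2445] rpy [179.8  -0.3  13.4] q6 65.6 F [-0.1 -0.3 -0.4] grip 57.2 0.0
shift units now [ 3.33 -0.05  2.34] turn -9.02 (deg left) | shift units if turned first [2.72 1.92 2.34]
```

Emit:
step_arm(
  rows=[
    [[0.845,0,0,0,0,-1,0.3],[0,0,0,0,0,-1,0.3],[0,0,0,0,0,-1,0.3],[0,0,0,0,0,-1,0.3],[0,0,0,0,0,-1,0.3],[0,0,0,0,0,-1,0.3],[0,0,0,0,0,-1,0.3],[0,0,0,0,0,-1,0.3]],
  ],
)

```text
clock: 18.9
tcp_pos: [0.5488, -0.0278, 0.2401]
ee_rot: [-179.9, 0.1, 45.5]
contact_force: [0.3, 0.7, 0.3]
grip_width: 0.648
finger_force: 0.0
```

Emit:
step_arm(
  rows=[
    [[0,0,0,0,0,-1,0.3],[0,0,0,0,0,0,0.3]],
  ],
)

```text
clock: 19.1
tcp_pos: [0.5488, -0.0278, 0.2402]
ee_rot: [-179.9, 0.1, 49.4]
contact_force: [0.5, -0.2, 1.0]
grip_width: 0.648
finger_force: 0.0
```

```bash
python3 go.py .6115 -.0127 .186 49.45
```

```text
t 19.1 tcp [ 0.5488 -0.0278  0.2402] rpy [-1.799e+02  1.000e-01  4.940e+01] q6 30.5 F [ 0.5 -0.2  1. ] grip 57.0 0.0
shift units now [2.09 1.51 2.17] turn -0.01 (deg left) | shift units if turned first [2.09 1.51 2.17]
```

Emit:
step_arm(
  rows=[
    [[0.697,0.503,0,0,0,0,0.3],[0.697,0.503,0,0,0,0,0.3],[0.697,0.503,0,0,0,0,0.3],[0,0,0,0,0,0,0.3],[0,0,0.7,0,0,0,0.3],[0,0,0.7,0,0,0,0.3],[0,0,0.75,0,0,0,0.3],[0,0,0,0,0,0,-1]],
  ],
)

```text
clock: 19.9
tcp_pos: [0.609, -0.0127, 0.1845]
ee_rot: [-179.7, 0.2, 49.3]
contact_force: [-0.2, -0.1, 0.3]
grip_width: 0.594
finger_force: 0.0
```

Emit:
step_arm(
  rows=[
    [[0,0,0,0,0,0,-1],[0,0,0,0,0,0,-1],[0,0,0,0,0,0,-1],[0,0,0,0,0,0,-1],[0,0,0,0,0,0,-1],[0,0,0,0,0,0,-1]],
  ],
)

```text
clock: 20.5
tcp_pos: [0.6119, -0.0124, 0.1881]
ee_rot: [-180.0, -0.0, 49.4]
contact_force: [-2.4, 2.3, 6.3]
grip_width: 0.182
finger_force: 30.0
```

Emit:
step_arm(
  rows=[
    [[0,0,0,0,0,0.4,-1],[0,0,0,0,0,0.8,-1],[0,0,0,0,0,0.8,-1],[0,0,0,0,0,0.8,-1],[0,0,0,0,0,0.8,-1],[0,0,0,0,0,0.8,-1],[0,0,0,0,0,0.8,-1],[0,0,0,0,0,0.8,-1]],
  ],
)

```text
clock: 21.3
tcp_pos: [0.6121, -0.0126, 0.1881]
ee_rot: [180.0, -0.0, 25.3]
contact_force: [-2.6, 1.7, 5.3]
grip_width: 0.178
finger_force: 30.0
```

Emit:
step_arm(
  rows=[
    [[0,0,0,0,0,0.8,-1],[0,0,0,0,0,0.8,-1],[0,0,0,0,0,0.8,-1],[0,0,0,0,0,0.8,-1],[0,0,0,0,0,0.8,-1],[0,0,0,0,0,0.8,-1],[0,0,0,0,0,0.8,-1],[0,0,0,0,0,0.8,-1]],
  ],
)

```text
clock: 22.1
tcp_pos: [0.6121, -0.0129, 0.1881]
ee_rot: [180.0, -0.0, -0.3]
contact_force: [-2.5, 0.3, 5.2]
grip_width: 0.18
finger_force: 30.0
```

Emit:
step_arm(
  rows=[
    [[0,0,0,0,0,0.8,-1],[0,0,0,0,0,0.8,-1],[0,0,0,0,0,0.8,-1],[0,0,0,0,0,0.8,-1],[0,0,0,0,0,0.8,-1],[0,0,0,0,0,0.8,-1],[0,0,0,0,0,0.8,-1],[0,0,0,0,0,0,-1]],
  ],
)

```text
clock: 22.9
tcp_pos: [0.6121, -0.0133, 0.1881]
ee_rot: [180.0, -0.0, -22.7]
contact_force: [-2.7, 0.0, 5.6]
grip_width: 0.178
finger_force: 30.0
```

```bash
python3 go.py .6115 -.0127 .186 -22.55
```

```text
t 22.9 tcp [ 0.6121 -0.0133  0.1881] rpy [180.   -0.  -22.7] q6 105.1 F [-2.7  0.   5.6] grip 15.7 30.0
shift units now [-0.03 -0.01  0.08] turn -0.05 (deg left) | shift units if turned first [-0.03 -0.01  0.08]
```

Emit:
step_arm(
  rows=[
    [[0,0,0,0,0,0,0.3],[0,0,0,0,0,0,0.3],[0,0,0,0,0,0,0.3],[0,0,0,0,0,0,0.3],[0,0,-1,0,0,0,0.3],[0,0,-1,0,0,0,0.3],[0,0,-1,0,0,0,0.3],[0,0,-1,0,0,0,0.3]],
  ],
)

```text
clock: 23.7
tcp_pos: [0.6121, -0.0128, 0.2882]
ee_rot: [180.0, 0.0, -22.6]
contact_force: [-0.3, 0.5, -0.4]
grip_width: 0.651
finger_force: 0.0
```

Emit:
step_arm(
  rows=[
    [[-0.38,-0.92,0,0,0,-1,0.3],[0,0,0,0,0,-1,0.3],[0,0,0,0,0,-1,0.3],[0,0,0,0,0,-1,0.3],[0,0,0,0,0,-1,0.3],[0,0,0,0,0,-1,0.3],[0,0,0,0,0,-1,0.3],[0,0,0,0,0,-1,0.3]],
  ],
)

```text
clock: 24.5
tcp_pos: [0.6122, 0.0121, 0.2873]
ee_rot: [180.0, 0.0, 9.5]
contact_force: [-0.2, 0.5, -0.0]
grip_width: 0.653
finger_force: 0.0
```

Emit:
step_arm(
  rows=[
    [[0.23,-0.97,0,0,0,-1,0.3],[0.23,-0.97,0,0,0,0,0.3],[0.23,-0.97,0,0,0,0,0.3],[0.23,-0.97,0,0,0,0,0.3],[0.23,-0.97,0,0,0,0,0.3],[0.23,-0.97,0,0,0,0,0.3],[0.23,-0.97,0,0,0,0,0.3],[0.23,-0.97,0,0,0,0,0.3]],
  ],
)

```text
clock: 25.3
tcp_pos: [0.6137, 0.2124, 0.2872]
ee_rot: [180.0, 0.0, 13.4]
contact_force: [-0.5, -0.3, 0.0]
grip_width: 0.652
finger_force: 0.0
```

```bash
python3 wh.py 2.513;python3 jl.py; python3 go.py .438 -.284 .285 13.45; python3 - <<'E'
from h import *
F=frames();im=F["top"]["color"][110:310,120:490,::-1];cv2.imwrite("pics/t2.png",cv2.resize(im,(790,427),interpolation=cv2.INTER_CUBIC))
E
```

```text
wheel (array([2.49454755]), np.float64(46.98248291015625))
wheel (array([2.51855573]), np.float64(93.58484649658203))
jar 0.77 [ 0.44945003 -0.40477356] (array([ 0.4511252, -0.3987398]), np.float64(195.8900146484375))
jar 0.72 [ 0.43436515 -0.28217192] (array([ 0.4382144 , -0.28440944]), np.float64(198.97402954101562))
cover (array([0.48475049, 0.33941363, 0.20575645]), np.float64(191.58181762695312))
t 25.6 tcp [0.6138 0.2108 0.2872] rpy [180.    0.   13.4] q6 89.5 F [-0.4 -0.7 -0.3] grip 57.2 0.0
shift units now [-11.42  17.63   0.09] turn -0.01 (deg left) | shift units if turned first [-11.44  17.62   0.09]
```

View pics/t2.png

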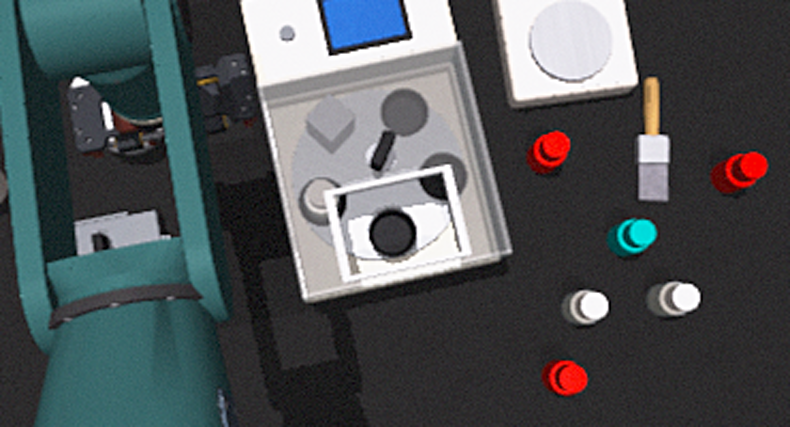

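The jar loaded first stands in its cup at (318,195). Cup 2, empty, is under the opening at (392,233). The two remaining white jars are at (590,305) and (680,298), unchanged.

Emit:
step_arm(
  rows=[
    [[-0.634,0.98,0,0,0,0,0.3],[-0.634,0.98,0,0,0,0,0.3],[-0.634,0.98,0,0,0,0,0.3],[-0.634,0.98,0,0,0,0,0.3],[-0.634,0.98,0,0,0,0,0.3],[-0.634,0.98,0,0,0,0,0.3],[-0.634,0.98,0,0,0,0,0.3],[-0.634,0.98,0,0,0,0,0.3]],
  ],
)

```text
clock: 26.45
tcp_pos: [0.5351, -0.0107, 0.2876]
ee_rot: [180.0, -0.0, 13.3]
contact_force: [0.1, -0.8, 0.2]
grip_width: 0.649
finger_force: 0.0
```

Emit:
step_arm(
  rows=[
    [[-0.634,0.98,0,0,0,0,0.3],[-0.634,0.98,0,0,0,0,0.3],[-0.634,0.98,0,0,0,0,0.3],[-0.634,0.98,0,0,0,0,0.3],[-0.634,0.98,0,0,0,0,0.3],[-0.634,0.98,0,0,0,0,0.3],[-0.634,0.98,0,0,0,0,0.3],[-0.634,0.98,0,0,0,0,0.3]],
  ],
)

```text
clock: 27.25
tcp_pos: [0.4566, -0.2305, 0.2877]
ee_rot: [180.0, -0.0, 13.3]
contact_force: [-0.7, -0.1, 0.4]
grip_width: 0.647
finger_force: 0.0
```

Emit:
step_arm(
  rows=[
    [[-0.634,0.98,0,0,0,0,0.3],[-0.634,0.98,0,0,0,0,0.3],[0,0,1,0,0,0,0.3],[0,0,1,0,0,0,0.3],[0,0,1,0,0,0,0.3],[0,0,1,0,0,0,0.3],[0,0,0,0,0,0,0.3],[0,0,0,0,0,0,0.3]],
  ],
)

```text
clock: 28.05
tcp_pos: [0.4378, -0.2841, 0.1877]
ee_rot: [-180.0, 0.0, 13.3]
contact_force: [-0.2, 0.1, -0.9]
grip_width: 0.651
finger_force: 0.0
```

```bash
python3 go.py .438 -.284 .089 13.45
```

```text
t 28.1 tcp [ 0.4378 -0.2841  0.1877] rpy [-180.     0.    13.3] q6 36.1 F [-0.2  0.1 -0.9] grip 57.3 0.0
shift units now [ 0.01 -0.    3.95] turn -0.03 (deg left) | shift units if turned first [ 0.01 -0.    3.95]
```

Emit:
step_arm(
  rows=[
    [[0,0,1,0,0,0,0.3],[0,0,1,0,0,0,0.3],[0,0,1,0,0,0,0.3],[0,0,0.6,0,0,0,0.3],[0,0,0.35,0,0,0,0.3],[0,0,0,0,0,0,-1],[0,0,0,0,0,0,-1],[0,0,0,0,0,0,-1]],
  ],
)

```text
clock: 28.85
tcp_pos: [0.439, -0.2843, 0.0899]
ee_rot: [179.9, -0.1, 13.4]
contact_force: [-0.8, 0.6, 0.5]
grip_width: 0.419
finger_force: 0.4
```

Emit:
step_arm(
  rows=[
    [[0,0,0,0,0,0,-1],[0,0,0,0,0,0,-1],[0,0,0,0,0,0,-1],[0,0,0,0,0,0,-1]],
  ],
)

```text
clock: 29.25
tcp_pos: [0.439, -0.2842, 0.0897]
ee_rot: [179.9, -0.1, 13.4]
contact_force: [0.1, 1.3, 6.1]
grip_width: 0.382
finger_force: 29.9
```

Emit:
step_arm(
  rows=[
    [[0,0,-0.4,0,0,0,-1],[0,0,-1,0,0,0,-1],[0,0,-1,0,0,0,-1],[0,0,-1,0,0,0,-1],[0,0,-1,0,0,0,-1],[0,0,-1,0,0,0,-1],[0,0,-1,0,0,0,-1],[0,0,-1,0,0,0,-1]],
  ],
)

```text
clock: 30.05
tcp_pos: [0.4377, -0.2832, 0.2751]
ee_rot: [-180.0, 0.0, 13.4]
contact_force: [1.1, -1.0, -2.1]
grip_width: 0.381
finger_force: 29.9
```

Emit:
step_arm(
  rows=[
    [[0,0,-0.5,0,0,0,-1],[0,0,0,0,0,0,-1],[0,0,0,0,0,0,-1]],
  ],
)

```text
clock: 30.35
tcp_pos: [0.4378, -0.2833, 0.2855]
ee_rot: [-180.0, 0.0, 13.4]
contact_force: [-0.4, -0.6, -2.8]
grip_width: 0.385
finger_force: 29.9
```

```bash
python3 go.py .5291 -.0330 .285 13.45
```

```text
t 30.4 tcp [ 0.4378 -0.2833  0.2855] rpy [-180.     0.    13.4] q6 36.1 F [-0.4 -0.6 -2.8] grip 33.8 29.9
shift units now [ 5.87 -8.89  0.02] turn -0.02 (deg left) | shift units if turned first [ 5.88 -8.89  0.02]
```

Emit:
step_arm(
  rows=[
    [[0.3,-0.45,0,0,0,0,-1],[0.587,-0.889,0,0,0,0,-1],[0.587,-0.889,0,0,0,0,-1],[0.587,-0.889,0,0,0,0,-1],[0.587,-0.889,0,0,0,0,-1],[0.587,-0.889,0,0,0,0,-1],[0.587,-0.889,0,0,0,0,-1],[0.587,-0.889,0,0,0,0,-1]],
  ],
)

```text
clock: 31.15
tcp_pos: [0.5064, -0.0936, 0.2847]
ee_rot: [-179.9, 0.1, 13.4]
contact_force: [0.8, 0.1, -1.2]
grip_width: 0.382
finger_force: 29.9
```

Emit:
step_arm(
  rows=[
    [[0.587,-0.889,0,0,0,0,-1],[0.587,-0.889,0,0,0,0,-1],[0.287,-0.439,0,0,0,0,-1],[0,0,0,0,0,0,-1],[0,0,0,0,0,0,-1]],
  ],
)

```text
clock: 31.65
tcp_pos: [0.5291, -0.0336, 0.2855]
ee_rot: [180.0, 0.1, 13.4]
contact_force: [0.5, -0.7, -1.7]
grip_width: 0.383
finger_force: 29.9
```

```bash
python3 go.py .5291 -.0330 .119 13.45
```

```text
t 31.6 tcp [ 0.5291 -0.0336  0.2855] rpy [1.80e+02 1.00e-01 1.34e+01] q6 65.5 F [ 0.5 -0.7 -1.7] grip 33.7 29.9
shift units now [ 0.01 -0.02  6.66] turn -0.01 (deg left) | shift units if turned first [ 0.01 -0.02  6.66]
```

Emit:
step_arm(
  rows=[
    [[0,-0.02,0.4,0,0,0,-1],[0,0,0.8,0,0,0,-1],[0,0,0.8,0,0,0,-1],[0,0,0.8,0,0,0,-1],[0,0,0.8,0,0,0,-1],[0,0,0.8,0,0,0,-1],[0,0,0.5,0,0,0,-1],[0,0,0.5,0,0,0,-1]],
  ],
)

```text
clock: 32.45
tcp_pos: [0.5291, -0.0337, 0.1502]
ee_rot: [180.0, 0.0, 13.3]
contact_force: [-0.2, -0.7, -0.9]
grip_width: 0.381
finger_force: 29.9
```

Emit:
step_arm(
  rows=[
    [[0,0,0.2,0,0,0,-1],[0,0,0.2,0,0,0,-1],[0,0,0.2,0,0,0,-1],[0,0,0.2,0,0,0,-1],[0,0,0.2,0,0,0,-1],[0,0,0,0,0,0,-1]],
  ],
)

```text
clock: 33.05
tcp_pos: [0.5292, -0.0329, 0.1257]
ee_rot: [-180.0, 0.0, 13.4]
contact_force: [-0.5, -0.6, -1.4]
grip_width: 0.384
finger_force: 29.9
```

Emit:
step_arm(
  rows=[
    [[0,0,0.08,0,0,0,-1],[0,0,0.08,0,0,0,-1],[0,0,0.08,0,0,0,-1],[0,0,0.03,0,0,0,-1],[0,0,0,0,0,0,-1],[0,0,0,0,0,0,-1]],
  ],
)

```text
clock: 33.65
tcp_pos: [0.5295, -0.033, 0.1195]
ee_rot: [180.0, 0.0, 13.4]
contact_force: [-0.7, -0.3, -3.0]
grip_width: 0.382
finger_force: 29.9
```

Emit:
step_arm(
  rows=[
    [[0,0,0.04,0,0,0,-1],[0,0,0,0,0,0,-1],[0,0,0,0,0,0,-1]],
  ],
)

```text
clock: 33.95
tcp_pos: [0.5298, -0.033, 0.1187]
ee_rot: [180.0, -0.0, 13.4]
contact_force: [-0.6, -0.0, 3.3]
grip_width: 0.381
finger_force: 29.9
```

Emit:
step_arm(
  rows=[
    [[0,0,0.04,0,0,0,-1],[0,0,0,0,0,0,-1],[0,0,0,0,0,0,-1]],
  ],
)

```text
clock: 34.25
tcp_pos: [0.5301, -0.0331, 0.1185]
ee_rot: [180.0, -0.1, 13.4]
contact_force: [-2.3, 1.2, 10.2]
grip_width: 0.389
finger_force: 30.0
```

Emit:
step_arm(
  rows=[
    [[0,0,-0.04,0,0,0,0.3],[0,0,0,0,0,0,0.3],[0,0,0,0,0,0,0.3],[0,0,0,0,0,0,0.3],[0,0,-0.3,0,0,0,0.3],[0,0,-1,0,0,0,0.3],[0,0,-1,0,0,0,0.3],[0,0,-1,0,0,0,0.3]],
  ],
)

```text
clock: 35.05
tcp_pos: [0.5293, -0.033, 0.2021]
ee_rot: [-180.0, 0.0, 13.4]
contact_force: [1.0, 0.3, 0.1]
grip_width: 0.649
finger_force: 0.0
```

Emit:
step_arm(
  rows=[
    [[0,0,-1,0,0,0,0.3],[0,0,-0.9,0,0,0,0.3],[0.85,0,0,0,0,0,0.3],[0.85,0,0,0,0,0,0.3],[0.85,0,0,0,0,0,0.3],[0.85,0,0,0,0,0,0.3],[0,0,0,0,0,-1,0.3],[0,0,0,0,0,-1,0.3]],
  ],
)

```text
clock: 35.85
tcp_pos: [0.6127, -0.0131, 0.2486]
ee_rot: [180.0, 0.0, 21.6]
contact_force: [-0.6, -0.4, 0.4]
grip_width: 0.648
finger_force: 0.0
```

Emit:
step_arm(
  rows=[
    [[0,0,0,0,0,-1,0.3],[0,0,0,0,0,-1,0.3],[0,0,0,0,0,-1,0.3],[0,0,0,0,0,-1,0.3],[0,0,0,0,0,-1,0.3],[0,0,0,0,0,-1,0.3],[0,0,0,0,0,-1,0.3],[0,0,0,0,0,-1,0.3]],
  ],
)

```text
clock: 36.65
tcp_pos: [0.6121, -0.0133, 0.2488]
ee_rot: [180.0, 0.0, 53.5]
contact_force: [0.3, 0.6, -0.0]
grip_width: 0.647
finger_force: 0.0
```

Emit:
step_arm(
  rows=[
    [[0,0,0,0,0,-1,0.3],[0,0,0,0,0,-1,0.3],[0,0,0,0,0,-1,0.3],[0,0,0,0,0,-1,0.3],[0,0,0,0,0,-1,0.3],[0,0,0,0,0,-1,0.3],[0,0,0,0,0,-1,0.3],[0,0,0,0,0,-1,0.3]],
  ],
)

```text
clock: 37.45
tcp_pos: [0.6121, -0.0133, 0.2488]
ee_rot: [-180.0, 0.0, 85.5]
contact_force: [0.3, -0.4, -0.3]
grip_width: 0.653
finger_force: 0.0
```

Emit:
step_arm(
  rows=[
    [[0,0,0,0,0,-1,0.3],[0,0,0,0,0,-1,0.3],[0,0,0,0,0,-1,0.3],[0,0,0,0,0,-1,0.3],[0,0,0,0,0,-1,0.3],[0,0,0,0,0,-1,0.3],[0,0,0,0,0,-1,0.3],[0,0,0,0,0,-1,0.3]],
  ],
)

```text
clock: 38.25
tcp_pos: [0.6121, -0.0133, 0.2488]
ee_rot: [-180.0, 0.0, 117.5]
contact_force: [0.5, 0.5, -0.2]
grip_width: 0.649
finger_force: 0.0
```

Emit:
step_arm(
  rows=[
    [[0,0,0,0,0,-1,0.3],[0,0,0,0,0,-1,0.3],[0,0,0,0,0,-1,0.3],[0,0,0,0,0,-1,0.3],[0,0,0,0,0,-1,0.3],[0,0,0,0,0,-1,0.3],[0,0,0,0,0,-1,0.3],[0,0,0,0,0,-1,0.3]],
  ],
)

```text
clock: 39.05
tcp_pos: [0.6121, -0.0133, 0.2488]
ee_rot: [-180.0, 0.0, 149.5]
contact_force: [0.4, -0.6, -0.4]
grip_width: 0.653
finger_force: 0.0
```

Emit:
step_arm(
  rows=[
    [[0,0,0,0,0,-1,0.3],[0,0,0,0,0,-1,0.3],[0,0,0,0,0,0,0.3],[0,0,0,0,0,0,0.3]],
  ],
)

```text
clock: 39.45
tcp_pos: [0.6122, -0.0133, 0.2487]
ee_rot: [-180.0, 0.0, 157.3]
contact_force: [0.3, 0.3, -0.6]
grip_width: 0.65
finger_force: 0.0
```

```bash
python3 go.py .6117 -.0130 .187 157.45
```

```text
t 39.5 tcp [ 0.6122 -0.0133  0.2487] rpy [-180.     0.   157.3] q6 -75.0 F [ 0.3  0.3 -0.6] grip 57.2 0.0
shift units now [0.02 0.   2.47] turn -0.05 (deg left) | shift units if turned first [0.02 0.   2.47]
```

Emit:
step_arm(
  rows=[
    [[0,0,0.8,0,0,-0.04,0.3],[0,0,0.8,0,0,0,0.3],[0,0,0.85,0,0,0,0.3],[0,0,0,0,0,0,-1],[0,0,0,0,0,0,-1],[0,0,0,0,0,0,-1],[0,0,0,0,0,0,-1],[0,0,0,0,0,0,-1]],
  ],
)

```text
clock: 40.25
tcp_pos: [0.6128, -0.0134, 0.1882]
ee_rot: [180.0, 0.1, 157.5]
contact_force: [0.1, 0.9, -0.1]
grip_width: 0.231
finger_force: 0.0
```

Emit:
step_arm(
  rows=[
    [[0,0,0,0,0,0,-1],[0,0,0,0,0,0,-1],[0,0,0,0,0,0,-1]],
  ],
)

```text
clock: 40.55
tcp_pos: [0.6126, -0.0134, 0.1879]
ee_rot: [180.0, 0.1, 157.5]
contact_force: [-0.6, 0.0, 5.1]
grip_width: 0.182
finger_force: 30.0
```

Emit:
step_arm(
  rows=[
    [[0,0,0,0,0,0.4,-1],[0,0,0,0,0,0.8,-1],[0,0,0,0,0,0.8,-1],[0,0,0,0,0,0.8,-1],[0,0,0,0,0,0.8,-1],[0,0,0,0,0,0.8,-1],[0,0,0,0,0,0.8,-1],[0,0,0,0,0,0.8,-1]],
  ],
)

```text
clock: 41.35
tcp_pos: [0.6123, -0.0138, 0.1879]
ee_rot: [-180.0, 0.1, 133.4]
contact_force: [-2.2, -1.5, 6.6]
grip_width: 0.182
finger_force: 30.0
```

Emit:
step_arm(
  rows=[
    [[0,0,0,0,0,0.8,-1],[0,0,0,0,0,0.8,-1],[0,0,0,0,0,0.8,-1],[0,0,0,0,0,0.8,-1],[0,0,0,0,0,0.8,-1],[0,0,0,0,0,0.8,-1],[0,0,0,0,0,0.8,-1],[0,0,0,0,0,0.8,-1]],
  ],
)

```text
clock: 42.15
tcp_pos: [0.6118, -0.0142, 0.1879]
ee_rot: [-180.0, 0.1, 107.8]
contact_force: [-3.2, -3.8, 7.2]
grip_width: 0.18
finger_force: 30.0
```

Emit:
step_arm(
  rows=[
    [[0,0,0,0,0,0.8,-1],[0,0,0,0,0,0.8,-1],[0,0,0,0,0,0.8,-1],[0,0,0,0,0,0.8,-1],[0,0,0,0,0,0.8,-1],[0,0,0,0,0,0.8,-1],[0,0,0,0,0,0.8,-1],[0,0,0,0,0,0,-1]],
  ],
)

```text
clock: 42.95
tcp_pos: [0.6113, -0.0142, 0.1879]
ee_rot: [-179.9, 0.1, 85.4]
contact_force: [-5.4, -3.0, 8.8]
grip_width: 0.18
finger_force: 30.0
```

```bash
python3 go.py .6117 -.0130 .187 85.45
```

```text
t 43.0 tcp [ 0.6113 -0.0142  0.1879] rpy [-1.799e+02  1.000e-01  8.540e+01] q6 -3.1 F [-5.4 -3.   8.8] grip 15.9 30.0
shift units now [0.05 0.01 0.04] turn -0.0 (deg left) | shift units if turned first [0.05 0.01 0.04]
```

Emit:
step_arm(
  rows=[
    [[0,0,0,0,0,0,0.3],[0,0,0,0,0,0,0.3],[0,0,0,0,0,0,0.3],[0,0,0,0,0,0,0.3],[0,0,-1,0,0,0,0.3],[0,0,-1,0,0,0,0.3],[0,0,-1,0,0,0,0.3],[0,0,-1,0,0,0,0.3]],
  ],
)

```text
clock: 43.75
tcp_pos: [0.6121, -0.0132, 0.2879]
ee_rot: [-180.0, -0.0, 85.5]
contact_force: [1.0, 0.4, 0.1]
grip_width: 0.653
finger_force: 0.0
```

Emit:
step_arm(
  rows=[
    [[0,0,0,0,0,1,0.3],[0,0,0,0,0,1,0.3],[0,0,0,0,0,1,0.3],[0,0,0,0,0,1,0.3],[0,0,0,0,0,1,0.3],[0,0,0,0,0,1,0.3],[0,0,0,0,0,1,0.3],[0,0,0,0,0,1,0.3]],
  ],
)

```text
clock: 44.55
tcp_pos: [0.6122, -0.0132, 0.2869]
ee_rot: [-180.0, 0.0, 53.4]
contact_force: [0.6, 0.7, -0.6]
grip_width: 0.649
finger_force: 0.0
```

Emit:
step_arm(
  rows=[
    [[0,0,0,0,0,1,0.3],[0,0,0,0,0,1,0.3],[0,0,0,0,0,1,0.3],[0,0,0,0,0,1,0.3],[0,0,0,0,0,1,0.3],[0,0,0,0,0,1,0.3],[0,0,0,0,0,1,0.3],[0,0,0,0,0,1,0.3]],
  ],
)

```text
clock: 45.35
tcp_pos: [0.6122, -0.0132, 0.2869]
ee_rot: [-180.0, 0.0, 21.4]
contact_force: [-0.4, 0.4, -0.1]
grip_width: 0.649
finger_force: 0.0
```

Emit:
step_arm(
  rows=[
    [[-0.42,1,0,0,0,1,0.3],[-0.42,1,0,0,0,1,0.3],[-0.42,1,0,0,0,0,0.3],[-0.42,1,0,0,0,0,0.3],[-0.42,1,0,0,0,0,0.3],[-0.42,1,0,0,0,0,0.3],[-0.42,1,0,0,0,0,0.3],[0,0,0,0,0,0,0.3]],
  ],
)

```text
clock: 46.15
tcp_pos: [0.587, -0.2043, 0.2869]
ee_rot: [179.9, 0.0, 13.4]
contact_force: [0.1, -0.1, 0.1]
grip_width: 0.651
finger_force: 0.0
```

```bash
python3 wh.py 1.257;python3 jl.py; python3 go.py .451 -.3987 .089 13.45; python3 - <<'E'
from h import *
F=frames();im=F["top"]["color"][110:310,120:490,::-1];cv2.imwrite("pics/t3.png",cv2.resize(im,(790,427),interpolation=cv2.INTER_CUBIC))
E
```

```text
wheel (array([1.278698]), np.float64(40.50273132324219))
wheel (array([1.26299487]), np.float64(75.94429779052734))
cover (array([0.48381925, 0.33812531, 0.23027816]), np.float64(306.4660949707031))
t 46.4 tcp [ 0.5875 -0.2001  0.2871] rpy [-180.    -0.    13.6] q6 51.2 F [0.4 0.2 0.7] grip 57.3 0.0
shift units now [-7.17  6.44  7.92] turn 0.04 (deg left) | shift units if turned first [-7.16  6.46  7.92]
```

View pics/t3.png

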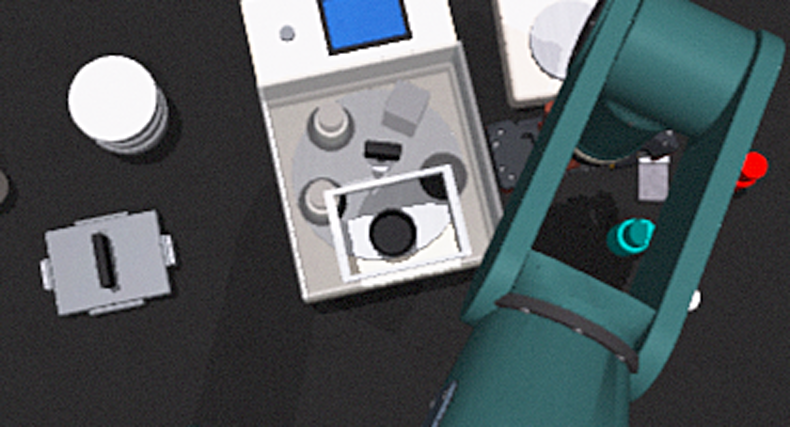

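Two jars stand in their cups at (330,125) and (320,200), and cup 1, empty, is under the opening at (392,233). The last white jar is mostly hidden behind the arm, but its edge at (697,300) is unchanged.

Emit:
step_arm(
  rows=[
    [[-0.896,0.805,0,0,0,0.04,0.3],[-0.896,0.805,0,0,0,0,0.3],[-0.896,0.805,0,0,0,0,0.3],[-0.896,0.805,0,0,0,0,0.3],[-0.896,0.805,0,0,0,0,0.3],[-0.896,0.805,0,0,0,0,0.3],[-0.896,0.805,0,0,0,0,0.3],[-0.896,0.805,0,0,0,0,0.3]],
  ],
)

```text
clock: 47.3
tcp_pos: [0.45, -0.3996, 0.2873]
ee_rot: [180.0, -0.0, 13.4]
contact_force: [0.1, -0.8, 0.1]
grip_width: 0.648
finger_force: 0.0
```

Emit:
step_arm(
  rows=[
    [[0,0,1,0,0,0,0.3],[0,0,1,0,0,0,0.3],[0,0,1,0,0,0,0.3],[0,0,0,0,0,0,0.3],[0,0,0,0,0,0,0.3]],
  ],
)

```text
clock: 47.8
tcp_pos: [0.4506, -0.3989, 0.2124]
ee_rot: [-180.0, 0.0, 13.4]
contact_force: [0.4, 0.2, 0.4]
grip_width: 0.65
finger_force: 0.0
```

```bash
python3 go.py .451 -.3987 .089 13.45; python3 - <<'E'
from h import *
F=frames()
for n in F:print(n,jarfit(F,np.array([.451,-.3987]),0.,(n,)))
E
```

```text
t 47.8 tcp [ 0.4506 -0.3989  0.2124] rpy [-180.     0.    13.4] q6 28.5 F [0.4 0.2 0.4] grip 57.2 0.0
shift units now [ 0.02 -0.    4.94] turn -0.01 (deg left) | shift units if turned first [ 0.02 -0.    4.94]
scene (array([ 0.44949926, -0.39790194]), np.float64(85.51885986328125))
top (array([ 0.45299388, -0.41380098]), np.float64(26.663288116455078))
```

Emit:
step_arm(
  rows=[
    [[0,0,1,0,0,0,0.3],[0,0,1,0,0,0,0.3],[0,0,1,0,0,0,0.3],[0,0,1,0,0,0,0.3],[0,0,0.5,0,0,0,0.3],[0,0,0.44,0,0,0,0.3],[0,0,0,0,0,0,-1],[0,0,0,0,0,0,-1]],
  ],
)

```text
clock: 48.7
tcp_pos: [0.4509, -0.3999, 0.0896]
ee_rot: [179.9, -0.0, 13.4]
contact_force: [-0.1, 0.6, -0.6]
grip_width: 0.508
finger_force: 0.0
```

Emit:
step_arm(
  rows=[
    [[0,0,0,0,0,0,-1],[0,0,0,0,0,0,-1],[0,0,0,0,0,0,-1],[0,0,0,0,0,0,-1],[0,0,0,0,0,0,-1]],
  ],
)

```text
clock: 49.2
tcp_pos: [0.4508, -0.3999, 0.0897]
ee_rot: [179.9, -0.0, 13.4]
contact_force: [0.2, 1.1, 6.8]
grip_width: 0.383
finger_force: 29.8
```

Emit:
step_arm(
  rows=[
    [[0,0,-0.4,0,0,0,-1],[0,0,-1,0,0,0,-1],[0,0,-1,0,0,0,-1],[0,0,-1,0,0,0,-1],[0,0,-1,0,0,0,-1],[0,0,-1,0,0,0,-1],[0,0,-1,0,0,0,-1],[0,0,-1,0,0,0,-1]],
  ],
)

```text
clock: 50.0
tcp_pos: [0.4498, -0.3989, 0.2748]
ee_rot: [-180.0, 0.0, 13.4]
contact_force: [0.8, 1.0, -2.6]
grip_width: 0.386
finger_force: 29.8
```

Emit:
step_arm(
  rows=[
    [[0,0,-0.5,0,0,0,-1],[0,0,0,0,0,0,-1],[0,0,0,0,0,0,-1]],
  ],
)

```text
clock: 50.3
tcp_pos: [0.4499, -0.3989, 0.2853]
ee_rot: [-179.9, 0.0, 13.4]
contact_force: [0.2, 0.3, -2.0]
grip_width: 0.384
finger_force: 29.8
```

```bash
python3 go.py .5291 -.0330 .285 13.45
```

```text
t 50.3 tcp [ 0.4499 -0.3989  0.2853] rpy [-179.9    0.    13.4] q6 28.5 F [ 0.2  0.3 -2. ] grip 33.8 29.8
shift units now [ 6.470e+00 -1.351e+01  1.000e-02] turn -0.02 (deg left) | shift units if turned first [ 6.49e+00 -1.35e+01  1.00e-02]
```

15 rows of (0.432, -0.9).

Emit:
step_arm(
  rows=[
    [[0.216,-0.45,0,0,0,0,-1],[0.432,-0.9,0,0,0,0,-1],[0.432,-0.9,0,0,0,0,-1],[0.432,-0.9,0,0,0,0,-1],[0.432,-0.9,0,0,0,0,-1],[0.432,-0.9,0,0,0,0,-1],[0.432,-0.9,0,0,0,0,-1],[0.432,-0.9,0,0,0,0,-1]],
  ],
)

```text
clock: 51.1
tcp_pos: [0.4894, -0.2141, 0.2847]
ee_rot: [-179.9, 0.1, 13.4]
contact_force: [0.5, 0.2, -1.6]
grip_width: 0.385
finger_force: 29.8
```

Emit:
step_arm(
  rows=[
    [[0.432,-0.9,0,0,0,0,-1],[0.432,-0.9,0,0,0,0,-1],[0.432,-0.9,0,0,0,0,-1],[0.432,-0.9,0,0,0,0,-1],[0.432,-0.9,0,0,0,0,-1],[0.432,-0.9,0,0,0,0,-1],[0.432,-0.9,0,0,0,0,-1],[0.216,-0.45,0,0,0,0,-1]],
  ],
)

```text
clock: 51.9
tcp_pos: [0.5289, -0.031, 0.2849]
ee_rot: [-179.9, 0.1, 13.5]
contact_force: [-0.3, -1.0, -2.3]
grip_width: 0.386
finger_force: 29.8
```

Emit:
step_arm(
  rows=[
    [[0,0,0,0,0,0,-1],[0,0,0,0,0,0,-1],[0,0,0,0,0,0,-1]],
  ],
)

```text
clock: 52.2
tcp_pos: [0.5295, -0.0344, 0.2859]
ee_rot: [180.0, 0.0, 13.3]
contact_force: [0.3, -0.5, -3.1]
grip_width: 0.384
finger_force: 29.8
```

```bash
python3 go.py .5291 -.0330 .119 13.45
```

```text
t 52.2 tcp [ 0.5295 -0.0344  0.2859] rpy [180.    0.   13.3] q6 65.5 F [ 0.3 -0.5 -3.1] grip 33.8 29.8
shift units now [-0.   -0.06  6.68] turn -0.03 (deg left) | shift units if turned first [-0.   -0.06  6.68]
```

Emit:
step_arm(
  rows=[
    [[0,-0.03,0.4,0,0,0,-1],[0,0,0.8,0,0,0,-1],[0,0,0.8,0,0,0,-1],[0,0,0.8,0,0,0,-1],[0,0,0.8,0,0,0,-1],[0,0,0.8,0,0,0,-1],[0,0,0.5,0,0,0,-1],[0,0,0.5,0,0,0,-1]],
  ],
)

```text
clock: 53.0
tcp_pos: [0.5295, -0.0333, 0.1501]
ee_rot: [-180.0, 0.0, 13.3]
contact_force: [0.0, -0.1, -1.4]
grip_width: 0.386
finger_force: 29.8
```

Emit:
step_arm(
  rows=[
    [[0,0,0.2,0,0,0,-1],[0,0,0.2,0,0,0,-1],[0,0,0.2,0,0,0,-1],[0,0,0.2,0,0,0,-1],[0,0,0.2,0,0,0,-1],[0,0,0,0,0,0,-1]],
  ],
)

```text
clock: 53.6
tcp_pos: [0.5293, -0.0327, 0.1257]
ee_rot: [-180.0, 0.0, 13.4]
contact_force: [-0.4, 1.2, -2.3]
grip_width: 0.387
finger_force: 29.8
```

Emit:
step_arm(
  rows=[
    [[0,0,0.08,0,0,0,-1],[0,0,0.08,0,0,0,-1],[0,0,0.08,0,0,0,-1],[0,0,0.05,0,0,0,-1],[0,0,0,0,0,0,-1],[0,0,0,0,0,0,-1]],
  ],
)

```text
clock: 54.2
tcp_pos: [0.5297, -0.0329, 0.1189]
ee_rot: [180.0, 0.0, 13.4]
contact_force: [1.8, -0.8, -3.0]
grip_width: 0.382
finger_force: 29.8
```

Emit:
step_arm(
  rows=[
    [[0,0,0.03,0,0,0,-1],[0,0,0,0,0,0,-1],[0,0,0,0,0,0,-1]],
  ],
)

```text
clock: 54.5
tcp_pos: [0.53, -0.0328, 0.1187]
ee_rot: [180.0, -0.0, 13.4]
contact_force: [-1.0, 0.8, 4.9]
grip_width: 0.385
finger_force: 29.8
```

Emit:
step_arm(
  rows=[
    [[0,0,0,0,0,0,0.3],[0,0,0,0,0,0,0.3],[0,0,0,0,0,0,0.3],[0,0,0,0,0,0,0.3],[0,0,-0.4,0,0,0,0.3],[0,0,-1,0,0,0,0.3],[0,0,-1,0,0,0,0.3],[0,0,-1,0,0,0,0.3]],
  ],
)

```text
clock: 55.3
tcp_pos: [0.5296, -0.0329, 0.2047]
ee_rot: [180.0, 0.0, 13.4]
contact_force: [0.0, -0.2, 0.0]
grip_width: 0.65
finger_force: 0.0
```

Emit:
step_arm(
  rows=[
    [[0,0,-1,0,0,0,0.3],[0,0,-1,0,0,0,0.3],[0.1,-1,0,0,0,0,0.3],[0.1,-1,0,0,0,0,0.3],[0.1,-1,0,0,0,0,0.3],[0.1,-1,0,0,0,0,0.3],[0.1,-1,0,0,0,0,0.3],[0.1,-1,0,0,0,0,0.3]],
  ],
)

```text
clock: 56.1
tcp_pos: [0.5094, 0.1175, 0.254]
ee_rot: [180.0, -0.0, 13.4]
contact_force: [-0.0, -0.2, -0.1]
grip_width: 0.649
finger_force: 0.0
```

Emit:
step_arm(
  rows=[
    [[0.1,-1,0,0,0,0,0.3],[0.1,-1,0,0,0,0,0.3],[0,0,0,0,0,0,0.3]],
  ],
)

```text
clock: 56.4
tcp_pos: [0.5024, 0.1687, 0.2539]
ee_rot: [-180.0, -0.0, 13.5]
contact_force: [0.1, -0.4, -0.5]
grip_width: 0.652
finger_force: 0.0
```

```bash
python3 jl.py;  python3 go.py .4838 .338 .2 13.2; python3 - <<'E'
from h import *
F=frames();im=F["top"]["color"][110:310,120:490,::-1];cv2.imwrite("pics/t4.png",cv2.resize(im,(790,427),interpolation=cv2.INTER_CUBIC))
E
```

```text
jar 0.53 [ 0.53508915 -0.03567782] (array([ 0.5341157 , -0.03387283]), np.float64(84.37574005126953))
cover (array([0.48341146, 0.3364269 , 0.22722573]), np.float64(192.99551391601562))
t 56.5 tcp [0.503  0.1659 0.2535] rpy [180.   -0.   13.4] q6 87.4 F [-0.5 -0.3 -0.4] grip 57.4 0.0
shift units now [ 0.85 -6.87  2.14] turn 0.05 (deg left) | shift units if turned first [ 0.83 -6.88  2.14]
```

View pics/t4.png

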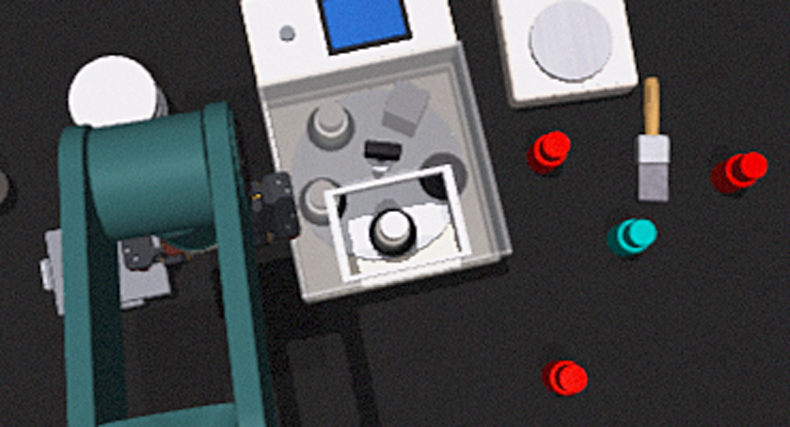

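All three jars stand in cups; the last is at (393,228). No white jar is left on the bench, and the cover has not moved. The cover is next.

Emit:
step_arm(
  rows=[
    [[0.122,-0.98,0,0,0,0.05,0.3],[0.122,-0.98,0,0,0,0,0.3],[0.122,-0.98,0,0,0,0,0.3],[0.122,-0.98,0,0,0,0,0.3],[0.122,-0.98,0,0,0,0,0.3],[0.122,-0.98,0,0,0,0,0.3],[0.122,-0.98,0,0,0,0,0.3],[0,0,1,0,0,0,0.3]],
  ],
)

```text
clock: 57.45
tcp_pos: [0.4871, 0.3412, 0.231]
ee_rot: [-179.8, -0.4, 13.2]
contact_force: [-0.3, -0.7, -0.8]
grip_width: 0.65
finger_force: 0.0
```

Emit:
step_arm(
  rows=[
    [[0,0,1,0,0,0,0.3],[0,0,1,0,0,0,0.3],[0,0,1,0,0,0,0.3],[0,0,0,0,0,0,0.3],[0,0,0,0,0,0,0.3]],
  ],
)

```text
clock: 57.95
tcp_pos: [0.4848, 0.3375, 0.1533]
ee_rot: [180.0, 0.1, 13.1]
contact_force: [0.5, 0.5, -0.1]
grip_width: 0.651
finger_force: 0.0
```

```bash
python3 go.py .4838 .338 .0645 13.2; python3 - <<'E'
from h import *
F=frames();n="scene"
im=cv2.resize(F[n]["color"][:,:,::-1],None,fx=5,fy=5,interpolation=cv2.INTER_CUBIC);z=.0165
for P in(rect(.4838,.338,.2303,.07,.014,z+.056),rect(.4838,.338,.2303,.112,.148,z+.02)):cv2.polylines(im,[np.round((proj(F[n],P)+.5)*5).astype(int)],True,(0,255,0),1)
u,v=(proj(F[n],[[.4838,.338,.06]])[0]*5).astype(int);cv2.imwrite("pics/cv.png",im[v-220:v+220,u-260:u+260])
E
```

```text
t 58.0 tcp [0.4848 0.3375 0.1533] rpy [1.80e+02 1.00e-01 1.31e+01] q6 105.0 F [ 0.5  0.5 -0.1] grip 57.3 0.0
shift units now [-0.04 -0.03  3.55] turn -0.02 (deg left) | shift units if turned first [-0.04 -0.03  3.55]
```

View pics/cv.png

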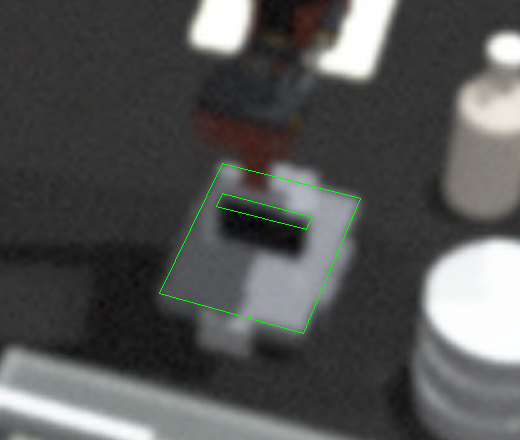

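The cover outline and the top of its handle, at (264,210), match the fit. Descending to grip.

Emit:
step_arm(
  rows=[
    [[-0.04,-0.03,1,0,0,0,0.3],[0,0,1,0,0,0,0.3],[0,0,0.8,0,0,0,0.3],[0,0,0.5,0,0,0,0.3],[0,0,0.2,0,0,0,0.3],[0,0,0,0,0,0,0.3]],
  ],
)

```text
clock: 58.65
tcp_pos: [0.4837, 0.3388, 0.0659]
ee_rot: [-180.0, -0.0, 13.2]
contact_force: [-0.3, -0.2, -0.8]
grip_width: 0.652
finger_force: 0.0
```

Emit:
step_arm(
  rows=[
    [[0,0,0,0,0,0,-1],[0,0,0,0,0,0,-1],[0,0,0,0,0,0,-1],[0,0,0,0,0,0,-1],[0,0,0,0,0,0,-1],[0,0,0,0,0,0,-1],[0,0,0,0,0,0,-1],[0,0,0,0,0,0,-1]],
  ],
)

```text
clock: 59.45
tcp_pos: [0.4834, 0.3389, 0.0658]
ee_rot: [-180.0, -0.0, 13.2]
contact_force: [-0.9, 1.3, 1.3]
grip_width: 0.154
finger_force: 30.0
```

```bash
python3 go.py .4838 .338 .0645 13.2
```

```text
t 59.5 tcp [0.4834 0.3389 0.0658] rpy [-180.    -0.    13.2] q6 105.1 F [-0.9  1.3  1.3] grip 13.6 30.0
shift units now [0.01 0.04 0.05] turn -0.0 (deg left) | shift units if turned first [0.01 0.04 0.05]
```

Emit:
step_arm(
  rows=[
    [[0,0,-0.4,0,0,0,-1],[0,0,-0.8,0,0,0,-1],[0,0,-1,0,0,0,-1],[0,0,-1,0,0,0,-1],[0,0,-1,0,0,0,-1],[0,0,-1,0,0,0,-1],[0,0,-1,0,0,0,-1],[0,0,-1,0,0,0,-1]],
  ],
)

```text
clock: 60.25
tcp_pos: [0.4827, 0.3382, 0.2467]
ee_rot: [180.0, 0.1, 13.2]
contact_force: [0.2, 0.2, -2.2]
grip_width: 0.16
finger_force: 30.0
```

Emit:
step_arm(
  rows=[
    [[-0.5,0.3,0,0,0,0,-1],[-0.5,0.6,0,0,0,0,-1],[-0.5,0.8,0,0,0,0,-1],[-0.12,0.9,0,0,0,0,-1],[0,1,0,0,0,0,-1],[0,1,0,0,0,0,-1],[0,1,0,0,0,0,-1],[0,1,0,0,0,0,-1]],
  ],
)

```text
clock: 61.05
tcp_pos: [0.481, 0.1676, 0.2457]
ee_rot: [180.0, 0.1, 13.2]
contact_force: [-0.7, 0.4, -3.1]
grip_width: 0.158
finger_force: 30.0
```

Emit:
step_arm(
  rows=[
    [[0,1,0,0,0,0,-1],[0,1,0,0,0,0,-1],[0,1,0,0,0,0,-1],[0,1,0,0,0,0,-1],[0,1,0,0,0,0,-1],[0,1,0,0,0,0,-1],[0,0.8,0,0,0,0,-1],[0,0.6,0,0,0,0,-1]],
  ],
)

```text
clock: 61.85
tcp_pos: [0.5233, -0.0126, 0.2457]
ee_rot: [180.0, 0.0, 13.1]
contact_force: [-0.4, 0.0, -2.4]
grip_width: 0.156
finger_force: 30.0
```

Emit:
step_arm(
  rows=[
    [[0,0.5,0,0,0,-0.06,-1],[0,0.3,0,0,0,0,-1],[0,0.1,0,0,0,0,-1],[0,0,0,0,0,0,-1],[0,0,0,0,0,0,-1],[0,0,0,0,0,0,-1]],
  ],
)

```text
clock: 62.45
tcp_pos: [0.5287, -0.0326, 0.2457]
ee_rot: [-180.0, 0.0, 13.5]
contact_force: [-0.8, -1.0, -2.9]
grip_width: 0.16
finger_force: 30.0
```

```bash
python3 go.py .5291 -.0332 .225 13.45; python3 - <<'E'
from h import *
F=frames();s=r.get_state();t=s["tcp_pos"];z=t[2]-.049;ims=[]
for n in F:
    im=cv2.resize(F[n]["color"][:,:,::-1],None,fx=4,fy=4,interpolation=cv2.INTER_CUBIC)
    for P in(rect(t[0],t[1],.2348,.112,.148,z+.02),rect(t[0],t[1],.2348,.112,.148,z)):cv2.polylines(im,[np.round((proj(F[n],P)+.5)*4).astype(int)],True,(0,255,0),1)
    u,v=(proj(F[n],[[t[0],t[1],z]])[0]*4).astype(int);ims.append(im[v-220:v+220,u-200:u+200])
cv2.imwrite("pics/cv2.png",np.hstack(ims))
E
```

```text
t 62.5 tcp [ 0.5287 -0.0326  0.2457] rpy [-180.     0.    13.5] q6 65.5 F [-0.8 -1.  -2.9] grip 14.0 30.0
shift units now [0.01 0.03 0.83] turn 0.0 (deg left) | shift units if turned first [0.01 0.03 0.83]
```

View pics/cv2.png

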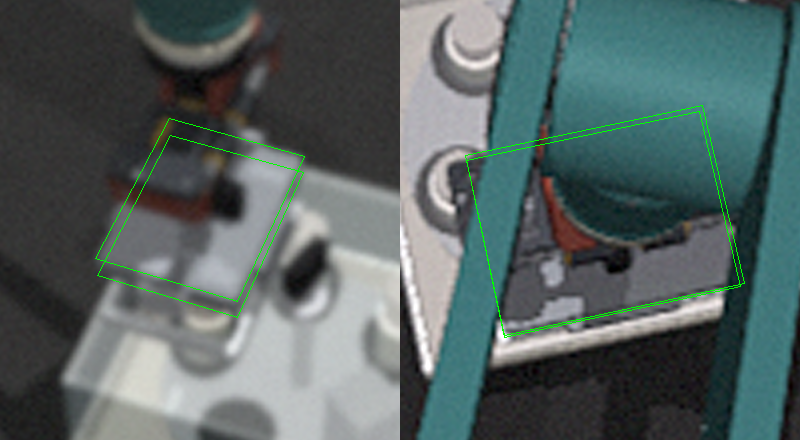

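The cover's outline matches its predicted pose over the collar in both views. Lowering slowly.

Emit:
step_arm(
  rows=[
    [[0.01,0.02,0.4,0,0,0,-1],[0,0,0.4,0,0,0,-1],[0,0,0.15,0,0,0,-1],[0,0,0,0,0,0,-1]],
  ],
)

```text
clock: 62.95
tcp_pos: [0.5283, -0.0335, 0.2206]
ee_rot: [-179.9, 0.1, 13.4]
contact_force: [0.3, 0.1, -2.9]
grip_width: 0.156
finger_force: 30.0
```

Emit:
step_arm(
  rows=[
    [[0,0,0.1,0,0,0,-1],[0,0,0.1,0,0,0,-1],[0,0,0.1,0,0,0,-1],[0,0,0,0,0,0,-1]],
  ],
)

```text
clock: 63.35
tcp_pos: [0.5293, -0.0336, 0.2143]
ee_rot: [-180.0, -0.0, 13.4]
contact_force: [0.2, 0.3, -3.1]
grip_width: 0.157
finger_force: 30.0
```

Emit:
step_arm(
  rows=[
    [[0,0,0.08,0,0,0,-1],[0,0,0.08,0,0,0,-1],[0,0,0,0,0,0,-1]],
  ],
)

```text
clock: 63.65
tcp_pos: [0.5298, -0.0338, 0.2108]
ee_rot: [180.0, -0.1, 13.4]
contact_force: [0.4, 0.2, -2.2]
grip_width: 0.157
finger_force: 30.0
```

Emit:
step_arm(
  rows=[
    [[0,0,0.08,0,0,0,-1],[0,0,0.06,0,0,0,-1],[0,0,0,0,0,0,-1]],
  ],
)

```text
clock: 63.95
tcp_pos: [0.5287, -0.0336, 0.2062]
ee_rot: [-180.0, 0.1, 13.4]
contact_force: [1.4, -0.3, -5.2]
grip_width: 0.156
finger_force: 30.0
```

```bash
python3 go.py .5291 -.0332 .203 13.45
```

```text
t 64.0 tcp [ 0.5287 -0.0336  0.2062] rpy [-1.80e+02  1.00e-01  1.34e+01] q6 65.5 F [ 1.4 -0.3 -5.2] grip 13.7 30.0
shift units now [ 0.02 -0.01  0.13] turn -0.01 (deg left) | shift units if turned first [ 0.02 -0.01  0.13]
```

Emit:
step_arm(
  rows=[
    [[0,0,0.06,0,0,0,-1],[0,0,0,0,0,0,-1]],
  ],
)

```text
clock: 64.15
tcp_pos: [0.5288, -0.0336, 0.2049]
ee_rot: [-180.0, 0.1, 13.4]
contact_force: [0.5, -0.0, -5.5]
grip_width: 0.162
finger_force: 30.0
```

Emit:
step_arm(
  rows=[
    [[0,0,0.06,0,0,0,-1],[0,0,0,0,0,0,-1]],
  ],
)

```text
clock: 64.35
tcp_pos: [0.5291, -0.0337, 0.2037]
ee_rot: [180.0, 0.0, 13.4]
contact_force: [0.8, -0.2, -2.7]
grip_width: 0.159
finger_force: 30.0
```

Emit:
step_arm(
  rows=[
    [[0,0,0.08,0,0,0,-1],[0,0,0,0,0,0,-1]],
  ],
)

```text
clock: 64.55
tcp_pos: [0.5294, -0.0337, 0.2032]
ee_rot: [180.0, -0.0, 13.4]
contact_force: [-3.5, 0.2, 7.8]
grip_width: 0.158
finger_force: 30.0
```

Emit:
step_arm(
  rows=[
    [[0,0,0.08,0,0,0,-1],[0,0,0,0,0,0,-1]],
  ],
)

```text
clock: 64.75
tcp_pos: [0.5294, -0.0337, 0.2032]
ee_rot: [179.9, -0.1, 13.4]
contact_force: [-8.5, -0.2, 24.3]
grip_width: 0.156
finger_force: 30.0
```

Emit:
step_arm(
  rows=[
    [[0,0,-0.06,0,0,0,-1],[0,0,-0.06,0,0,0,-1],[0,0,0,0,0,0,0.3],[0,0,0,0,0,0,0.3],[0,0,0,0,0,0,0.3],[0,0,0,0,0,0,0.3],[0,0,-0.4,0,0,0,0.3],[0,0,-1,0,0,0,0.3]],
  ],
)

```text
clock: 65.55
tcp_pos: [0.5277, -0.0334, 0.2369]
ee_rot: [-179.9, 0.2, 13.4]
contact_force: [0.8, -0.1, 0.3]
grip_width: 0.642
finger_force: 0.0
```

Emit:
step_arm(
  rows=[
    [[0,0,-1,0,0,0,0.3],[0,0,-1,0,0,0,0.3],[0.1,-1,0,0,0,0,0.3],[0.1,-1,0,0,0,0,0.3],[0.1,-1,0,0,0,0,0.3],[0.1,-1,0,0,0,0,0.3],[0.1,-1,0,0,0,0,0.3],[0.1,-1,0,0,0,0,0.3]],
  ],
)

```text
clock: 66.35
tcp_pos: [0.5089, 0.1167, 0.2887]
ee_rot: [180.0, -0.0, 13.4]
contact_force: [0.4, -0.5, -1.0]
grip_width: 0.653
finger_force: 0.0
```

Emit:
step_arm(
  rows=[
    [[0.1,-1,0,0,0,0,0.3],[0.1,-1,0,0,0,0,0.3],[0.1,-1,0,0,0,0,0.3],[0,0,0,0,0,0,0.3],[0,0,0,0,0,0,0.3]],
  ],
)

```text
clock: 66.85
tcp_pos: [0.499, 0.1905, 0.2884]
ee_rot: [180.0, -0.0, 13.5]
contact_force: [-0.6, -0.6, -0.0]
grip_width: 0.648
finger_force: 0.0
```

```bash
python3 - <<'E'
from h import *
F=frames();print(coverfit(F,[.5291,-.0335,.2348],.154));ims=[]
for n in F:
    im=cv2.resize(F[n]["color"][:,:,::-1],None,fx=4,fy=4,interpolation=cv2.INTER_CUBIC)
    for P in(rect(.5291,-.0335,.2348,.112,.148,.174),):cv2.polylines(im,[np.round((proj(F[n],P)+.5)*4).astype(int)],True,(0,255,0),1)
    u,v=(proj(F[n],[[.56,-.02,.15]])[0]*4).astype(int);ims.append(im[v-220:v+240,u-200:u+200])
cv2.imwrite("pics/fin.png",np.hstack(ims));print(r.get_state()["clock"],r.get_state()["contact_force"])
E
```

```text
(array([ 0.5296091 , -0.03483821,  0.23099142]), np.float64(214.74307250976562))
66.95 [-0.29680173  0.44147353 -0.0223715 ]
```

View pics/fin.png

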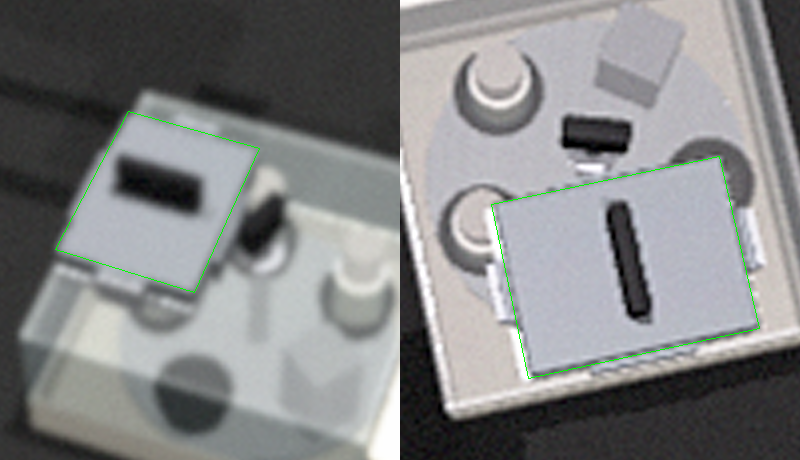

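The cover sits level: its top matches the outline for 174 mm in both views. The downward pull just before the hard stop fits the clips having passed the rims. All jars stand in their cups, so I'm handing in.

```bash
python3 -c "
from plant import r
print(r.sign_off())"
```

```text
the job is handed in; nothing more can be done
None
```

I handed the job in at about 67 s: all three white jars stand in cups, and the cover is home on the collar. I judged the clips snapped from the force readings and the final pictures, not a direct clip reading, and the sign-off returned no verdict.

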